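# Clamp the boot-stretcher blocks slot side up

### The arm

A 6-joint arm with a two-finger parallel gripper is mounted at the origin on the work surface. World frame = base frame: x ahead of the robot, y to its left, z up, the work surface at z = 0. Lengths are in m, angles in rad, forces in N, time in s.
With the tool pointing down it reaches from about 0.35 to 0.975 m from the base axis. Payload 4.9 kg.
Tool frame: the origin (TCP) lies midway between the tips of the shut fingers; the grasp point (between the pads) lies 19 mm behind it; z points along the fingers, y is the line along which they close (so a half turn about z gives the same grasp; the last joint's range is limited). The gripper opens to 85 mm and grips with 20 to 120 N. Pads are 22 mm wide; open, the fingers measure 114 mm over their backs; the gripper's body (76 mm by 85 mm) begins 54 mm behind the grasp point. The pads swing forward as they close: fully open they stand 13 mm farther back than shut.
Start: joints at [1.214, 0.053, 1.613, -0, 1.476, -0.119], TCP at [0.147, 0.607, 0.203] pointing down, gripper open.
Joint ranges: [-3.01, 3.01], [-1.01, 2.22], [0.06, 2.58], [-1.02, 4.17], [0.09, 2.62], [-3.14, 3.14]. Speed limits (rad/s): [2.57, 2.57, 3.14, 3.14, 3.14, 3.14].

### API

Orientations are given as a rotation vector (axis times angle).
In Python, from station import ctrl gives the robot as it stands.
- The arm moves only by the shell command python3 -m handwheel 'ROWS' [FORCE]. ROWS is JSON, a list of rows, each an object with "gripper": the gripper command: -1 is fully open, 1 is shut, values between are in proportion; "offset": the shift along the tool's x, y, z in mm, a list of three; "rotation": the turn, a rotation vector about the tool's x, y, z in rad, a list of three. A call has exactly 8 rows; each row is the pose to reach, as a shift and turn from the pose commanded when the call began, along the tool's axes at that moment; what a row does not reach only later rows make up. A row lasts 1/8 s, in which the tool goes at most 62.5 mm and 10.7 degrees, less where a joint would pass 70% of its speed; a pose out of reach is approached as far as the arm can. A call with a gripper value outside its range is refused whole. The fingers move at their own pace and stop on an object; FORCE is the grip in N (left out, the last holds). Time passes only in rows, so rows that repeat a pose let the fingers close, or fill a call up. It gives the time, the measured TCP pose, the force, the opening and the grip force at its end, in the units of the state.
- ctrl.get_obs(): the state, without advancing time (a new reading comes with each control period).
- ctrl.get_image(name): name is "scene" or "top" or "wrist"; returns a dict with "image" (480x640x3 uint8, red, green, blue), "fovy" (degrees; the focal length in pixels is half the picture's height over the tangent of half this angle, whatever the lens; pixels are square), "cx", "cy" (the principal point, pixels), "xyz" and "attitude" of the camera in the world. Camera axes: x right, y up, looking along -z (the intrinsics and any distortion apply to the point x, -y, -z); pixel columns grow to the right and rows downward; lengths in m; the calibration is good to about 2 mm. A picture is of the moment at which its call begins. There is no depth.
- ctrl.finish_job(): hands the job in; it is judged then, once.
The state is a dict: "t": time; "q": joint angles; "dq": joint speeds; "effort": joint torques, N m; "tool_pos": TCP position; "tool_rot": TCP orientation; "contact_force": force on the tool from outside, world axes, zero at the start; "wrist_torque": the same for the moment, N m; "opening": finger opening in m; "grip_force": force on a finger pad.
Only numpy, scipy, OpenCV 4.12 (cv2) and the standard library are available. Lean on these libraries where they do the work, as an engineer would, in place of code of your own. Each camera call takes 0.05 s, during which the arm holds its last target. There are 200 camera calls.

### The job

Get the boot-stretcher blocks ready for fitting their pads. First loosen the clamp's knob anticlockwise to its stop and only then slide the jaw fully back; lay all the hexagonal aluminium blocks from the rubber mat side by side on the clamp plate, centred across it, each lying crosswise (parallel to the jaw) and rolled so that its slotted flat is on top. Slide the jaw up so that the row is held snugly between fence and jaw, then tighten the knob clockwise to its stop, and leave the rest of the bench as it is.

Things in the scene. Friction and masses are not known exactly. Their poses are not given: they have to be found in the camera images.
- block1_centre (a point): block 1: hexagonal aluminium block lying on one of its six long flats: 44 mm across flats, 49 mm across its corners (bevelled 3.5 mm), 25.4 mm along per flat rolled, 64 mm long, 0.2-0.4 kg. One flat only has a dark lengthwise slot (46 x 9 mm, round ends); a dark 6 mm dot beside it on each end face. Point: the block's centre; own y along its length, own z out of the slotted flat. None if absent
- block2_centre (a point): block 2: hexagonal aluminium block lying on one of its six long flats: 44 mm across flats, 49 mm across its corners (bevelled 3.5 mm), 25.4 mm along per flat rolled, 64 mm long, 0.2-0.4 kg. One flat only has a dark lengthwise slot (46 x 9 mm, round ends); a dark 6 mm dot beside it on each end face. Point: the block's centre; own y along its length, own z out of the slotted flat. None if absent
- block3_centre (a point): block 3: hexagonal aluminium block lying on one of its six long flats: 44 mm across flats, 49 mm across its corners (bevelled 3.5 mm), 25.4 mm along per flat rolled, 64 mm long, 0.2-0.4 kg. One flat only has a dark lengthwise slot (46 x 9 mm, round ends); a dark 6 mm dot beside it on each end face. Point: the block's centre; own y along its length, own z out of the slotted flat. None if absent
- block4_centre (a point): block 4: hexagonal aluminium block lying on one of its six long flats: 44 mm across flats, 49 mm across its corners (bevelled 3.5 mm), 25.4 mm along per flat rolled, 64 mm long, 0.2-0.4 kg. One flat only has a dark lengthwise slot (46 x 9 mm, round ends); a dark 6 mm dot beside it on each end face. Point: the block's centre; own y along its length, own z out of the slotted flat. None if absent
- mat: thin black rubber mat fixed to the bench, 300 mm (its x) by 330 mm (its y), 3 mm thick, on which the blocks lie at the start, roughly in two rows and two columns 130 mm (x) by 150 mm (y) apart, some places empty, their lengths roughly along the mat's y; origin under its centre on the bench
- fence (a point): foot of the red fixed fence at the far end of the clamp: middle of its inner face, on top of the steel plate (10 mm above the bench). x points out through the fence (plate on the -x side), y along the fence, z up. Fence 34 mm high, 120 wide; plate 120 wide, 270 long, open sides. A row of blocks has lengths along y, centres at x = -24, -73, -122 mm, 22 mm above the plate
- jaw_face (a point): foot of the middle of the sliding red jaw's face that looks at the fence (at the level of the plate); axes as the fence's. The jaw is 56 mm long behind this face, 120 mm wide, 34 mm high
- jaw_tab (a point): grip point of the upright aluminium tab on top of the jaw, by which it is slid: tab 12 mm thick (x), 24 wide (y), 40 high; this point is 16 mm below its top, 24 above the jaw's top, 68 above the bench, 44 behind the jaw's face; axes as the fence's. Pinch from above, fingers closing along x
- jaw (a joint): travel of the jaw away from the fence (m): the gap between fence and jaw is 10 mm + this value; 0 to 0.17 (0.17 = fully back). It slides with about 4 N of friction and stays where it is left
- knob (a joint): angle of the clamp knob (rad): 0 = fully loose (stop), 1.5 = fully tight (stop); it grows as the knob turns clockwise seen from above; friction about 0.12 N m, stays where it is left
- knob_grip (a point): grip point of the black clamp knob on top of the jaw, on its vertical axis: 81 mm above the bench, 7 below the knob's top. A 50 mm disc with an upright bar 47 mm long, 14 thick, 32 high; own x along the bar (at knob 0 parallel to the fence's x). Rides on the jaw, 69 mm to the -y side of the tab
- last1: bystander: bullet-shaped aluminium boot last, 205 mm long, 74 mm high, left of the clamp; origin under it
- tape: bystander: roll of tape lying flat, 104 mm diameter, 48 mm high, at the far side; origin under its centre
- driver: bystander: screwdriver, 200 mm, on the right
- mug: bystander: white mug, 80 mm diameter, 90 mm high, on the right
- jar: bystander: small grey jar, 52 mm diameter, 65 mm high, between mat and clamp; origin under it
Mind the look-alikes: they are no part of the job. Leave any red look-alike of the part that bears block2_centre alone. What is shaped like the part that bears block1_centre but turquoise is not meant.

How it is judged:
On the way, in this order (a step that is already met when the one before it is completed fails the run):
1. knob loosened while the jaw is still where it was (value of joint knob below 0.3 rad and distance of jaw_tab from where it was at the start of the episode below 0.015 m), for 0.1 s.
2. jaw slid fully back (value of joint jaw above 0.155 m), for 0.1 s.
3. all blocks in the row, slots on top, jaw closed on them, knob still loose (angle between each of block1_centre, block2_centre, block3_centre, block4_centre's own z axis and vertical below 0.15 rad and x of block1_centre in the frame of fence between -0.135 and -0.018 m and y of block1_centre in the frame of fence between -0.025 and 0.025 m and z of block1_centre in the frame of fence between 0.016 and 0.027 m and angle between the y axis of each of block1_centre, block2_centre, block3_centre, block4_centre and the y axis of fence, either way round below 0.2 rad and x of block2_centre in the frame of fence between -0.135 and -0.018 m and y of block2_centre in the frame of fence between -0.025 and 0.025 m and z of block2_centre in the frame of fence between 0.016 and 0.027 m and x of block3_centre in the frame of fence between -0.135 and -0.018 m and y of block3_centre in the frame of fence between -0.025 and 0.025 m and z of block3_centre in the frame of fence between 0.016 and 0.027 m and x of block4_centre in the frame of fence between -0.135 and -0.018 m and y of block4_centre in the frame of fence between -0.025 and 0.025 m and z of block4_centre in the frame of fence between 0.016 and 0.027 m and (x of block1_centre in the frame of fence between -0.0315 and -0.018 m or x of block2_centre in the frame of fence between -0.0315 and -0.018 m or x of block3_centre in the frame of fence between -0.0315 and -0.018 m or x of block4_centre in the frame of fence between -0.0315 and -0.018 m) and (x of block1_centre in the frame of fence between -0.085 and -0.062 m or x of block2_centre in the frame of fence between -0.085 and -0.062 m or x of block3_centre in the frame of fence between -0.085 and -0.062 m or x of block4_centre in the frame of fence between -0.085 and -0.062 m) and x of any of block1_centre, block2_centre, block3_centre, block4_centre in the frame of jaw_face below 0.0315 m and value of joint knob below 0.5 rad), for 0.2 s.
At the end, for the whole second after the job is handed in: All blocks at rest on the plate, slot up (0.15 rad), along the fence (0.2 rad), centres within 25 mm of the middle line, in one row from fence to jaw (first within 7 mm of the fence, last within 7 mm of the jaw, no empty place between); knob at 1.2 rad or more (angle between each of block1_centre, block2_centre, block3_centre, block4_centre's own z axis and vertical below 0.15 rad and x of block1_centre in the frame of fence between -0.135 and -0.018 m and y of block1_centre in the frame of fence between -0.025 and 0.025 m and z of block1_centre in the frame of fence between 0.016 and 0.027 m and angle between the y axis of each of block1_centre, block2_centre, block3_centre, block4_centre and the y axis of fence, either way round below 0.2 rad and x of block2_centre in the frame of fence between -0.135 and -0.018 m and y of block2_centre in the frame of fence between -0.025 and 0.025 m and z of block2_centre in the frame of fence between 0.016 and 0.027 m and x of block3_centre in the frame of fence between -0.135 and -0.018 m and y of block3_centre in the frame of fence between -0.025 and 0.025 m and z of block3_centre in the frame of fence between 0.016 and 0.027 m and x of block4_centre in the frame of fence between -0.135 and -0.018 m and y of block4_centre in the frame of fence between -0.025 and 0.025 m and z of block4_centre in the frame of fence between 0.016 and 0.027 m and (x of block1_centre in the frame of fence between -0.0315 and -0.018 m or x of block2_centre in the frame of fence between -0.0315 and -0.018 m or x of block3_centre in the frame of fence between -0.0315 and -0.018 m or x of block4_centre in the frame of fence between -0.0315 and -0.018 m) and (x of block1_centre in the frame of fence between -0.085 and -0.062 m or x of block2_centre in the frame of fence between -0.085 and -0.062 m or x of block3_centre in the frame of fence between -0.085 and -0.062 m or x of block4_centre in the frame of fence between -0.085 and -0.062 m) and x of any of block1_centre, block2_centre, block3_centre, block4_centre in the frame of jaw_face below 0.0315 m and linear speed of each of block1, block2, block3, block4 below 0.02 m/s and value of joint knob above 1.2 rad); the robot touches nothing.
It fails at once if a bystander was shoved more than 50 mm (distance of any of last1, tape, driver, mug, jar from where it was at the start of the episode above 0.05 m).
Of block1, block2, block3, block4 only 2 to 3 are there at a start; the rules pass over those that are not, and their reading is None.
At some moment in a run one of block1, block2, block3, block4 may be knocked a few centimetres aside while the robot is not near it.
Once in a run the grip may slacken for a moment while it holds something.
It also fails if it takes over 210 s, if anything falls off the work surface, if the arm or the gripper's body presses on something with over 40 N, if the wrist force passes 120 N, or if a joint passes its speed limit or range.

## Working session

There is one attempt and no reset: what is moved stays moved. The work goes in short steps, Python scripts to look and compute and a shell command to move; the robot and the scene stay as the last step left them, time stands still between calls to the robot, and variables do not carry over. Pictures are saved under pics/ and viewed, at most 16 in all, crops included, and the job is handed in when it is done.

```bash
ls; mkdir -p pics
python3 - <<'E'
from station import ctrl
import cv2,numpy as np
o=ctrl.get_obs(); print({k:np.round(v,3).tolist() for k,v in o.items()})
for n in ["top","scene"]:
    d=ctrl.get_image(n); cv2.imwrite(f"pics/{n}0.png",d["image"][:,:,::-1]); print({k:v for k,v in d.items() if k!="image"})
E
```

```text
pics
{'t': 0.0, 'q': [1.214, 0.053, 1.614, -0.0, 1.476, -0.119], 'dq': [0.001, 0.001, 0.0, 0.001, -0.001, 0.001], 'effort': [0.001, -39.366, -37.019, 0.0, 0.007, -0.0], 'tool_pos': [0.147, 0.607, 0.202], 'tool_rot': [-0.373, -3.119, 0.003], 'contact_force': [0.338, 0.28, 0.092], 'wrist_torque': [-0.017, 0.001, -0.025], 'grip_force': 0.0, 'opening': 0.086}
{'fovy': 46.843949478974366, 'cx': 317.84083228442705, 'cy': 238.6395872557693, 'xyz': array([ 0.28409319, -0.01214472,  1.53954981]), 'attitude': array([ 0.13629754, -0.13897628, -1.56326168])}
{'fovy': 54.05026194764672, 'cx': 318.58746896486775, 'cy': 243.75657776827376, 'xyz': array([1.21567327, 0.26123147, 1.07313065]), 'attitude': array([0.42527588, 0.6437661 , 1.88974183])}
```

View pics/top0.png

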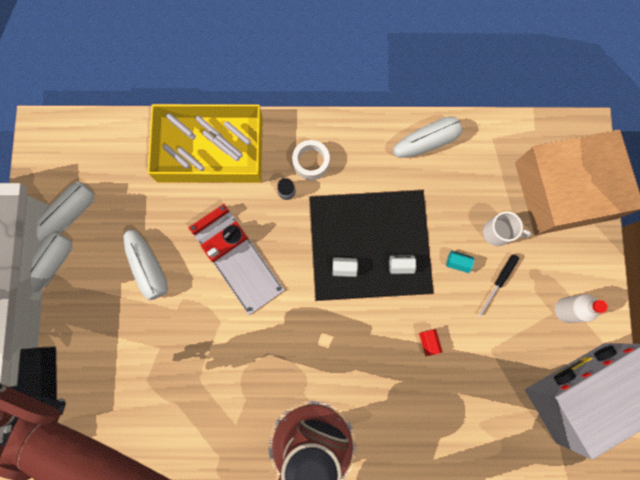

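View pics/scene0.png

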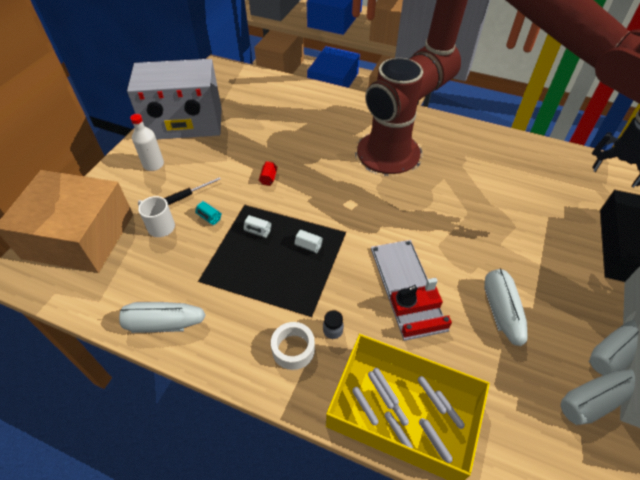

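Candidates for "hex block": white ones at top px (345,267) and (402,264), both on the mat. Look-alikes are the turquoise one (460,261) and the red one (430,342), both off the mat, so I rule them out. The clamp is at (235,260): fence at (212,218), jaw and knob at (225,238). Next I'll check close crops and measure.

```bash
cat > h.py <<'E'
import numpy as np,cv2
from scipy.spatial.transform import Rotation as R
from station import ctrl
def cam(d):
    f=240/np.tan(np.radians(d["fovy"])/2); return f,d["cx"],d["cy"],np.array(d["xyz"]),R.from_rotvec(d["attitude"]).as_matrix()
def ray(d,u,v):
    f,cx,cy,p,M=cam(d); r=M@np.array([(u-cx)/f,-(v-cy)/f,-1]); return p,r/np.linalg.norm(r)
def onz(d,u,v,z):
    p,r=ray(d,u,v); return p+r*(z-p[2])/r[2]
def proj(d,X):
    f,cx,cy,p,M=cam(d); c=M.T@(np.array(X)-p); return np.array([cx+f*c[0]/-c[2],cy-f*c[1]/-c[2]])
def tri(d1,a,d2,b):
    p,r=ray(d1,*a); q,s=ray(d2,*b); A=np.stack([r,-s],1); t=np.linalg.lstsq(A,q-p,rcond=None)[0]
    x,y=p+r*t[0],q+s*t[1]; return (x+y)/2,np.linalg.norm(x-y)
def state():
    o=ctrl.get_obs(); return np.array(o["tool_pos"]),R.from_rotvec(o["tool_rot"]).as_matrix(),o
def blobs(m,amin=20):
    for c in cv2.findContours(m.astype(np.uint8),cv2.RETR_EXTERNAL,cv2.CHAIN_APPROX_SIMPLE)[0]:
        if cv2.contourArea(c)>amin: yield cv2.minAreaRect(c),cv2.contourArea(c),c
E
python3 - <<'E'
from h import *
import pickle
T=ctrl.get_image("top");S=ctrl.get_image("scene");pickle.dump((T,S),open("ts.pkl","wb"))
for n,d in(("T",T),("S",S)):
    h=cv2.cvtColor(d["image"],cv2.COLOR_RGB2HSV)
    print(n,"red")
    for r,a,c in blobs(((h[...,0]<8)|(h[...,0]>172))&(h[...,1]>170)&(h[...,2]>100)): 
        print(np.round(r[0]),np.round(r[1]),round(r[2]),a)
h=cv2.cvtColor(T["image"],cv2.COLOR_RGB2HSV)
# mat
m=(h[...,2]<60);m[:180]=0;m[310:]=0;m[:,:300]=0;m[:,440:]=0
m=cv2.morphologyEx(m.astype(np.uint8),cv2.MORPH_CLOSE,np.ones((5,5)))
for r,a,c in blobs(m,2000):
    q=cv2.boxPoints(r); P=np.array([onz(T,*p,.003)[:2] for p in q]); print("mat",P.round(3).tolist(),np.linalg.norm(P-np.roll(P,1,0),axis=1).round(3))
w=(h[...,2]>120);w[:190]=0;w[300:]=0;w[:,:315]=0;w[:,425:]=0
for r,a,c in blobs(w):
    q=cv2.boxPoints(r);P=np.array([onz(T,*p,.04)[:2] for p in q]); print("blk",r,P.mean(0).round(3),np.linalg.norm(P-np.roll(P,1,0),axis=1).round(3))
I=lambda d,x,y,w,hh,k:cv2.resize(d["image"][y:y+hh,x:x+w,::-1],None,fx=k,fy=k,interpolation=cv2.INTER_CUBIC)
a=I(T,325,250,100,40,4);b=I(S,230,205,100,55,4);c=I(T,180,195,115,125,3.2);d=I(S,365,230,95,110,3.2)
A=np.vstack([a,b]);B=np.hstack([c,d[:c.shape[0]]] ) if d.shape[0]>=c.shape[0] else np.hstack([c,cv2.copyMakeBorder(d,0,c.shape[0]-d.shape[0],0,0,0)])
A=cv2.resize(A,None,fx=.5,fy=.5) if 0 else A
W=np.zeros((max(A.shape[0],B.shape[0]),A.shape[1]+B.shape[1],3),np.uint8);W[:A.shape[0],:A.shape[1]]=A;W[:B.shape[0],A.shape[1]:]=B
s=min(1,800/W.shape[1]);W=W if W.shape[1]<=800 else W
cv2.imwrite("pics/a.png",A);cv2.imwrite("pics/b.png",B);print(A.shape,B.shape)
E
```

```text
T red
[430. 342.] [25. 18.] 75 378.5
[600. 306.] [12. 14.] 90 130.5
[224. 241.] [20. 43.] 56 382.5
[208. 219.] [ 9. 42.] 57 284.0
S red
[428. 326.] [12. 47.] 79 418.0
[417. 300.] [23. 47.] 80 564.5
[268. 173.] [15. 23.] 16 211.5
[137. 118.] [11.  9.] 45 76.0
[590. 115.] [13. 64.] 27 533.0
mat [[0.677, 0.009], [0.699, -0.323], [0.406, -0.331], [0.386, -0.01]] [0.292 0.333 0.293 0.322]
blk ((380.5, 296.5), (5.0, 87.0), 90.0) [ 0.392 -0.184] [0.013 0.235 0.013 0.235]
blk ((344.8009338378906, 266.98675537109375), (24.478992462158203, 17.561016082763672), 3.814074993133545) [ 0.472 -0.088] [0.066 0.048 0.067 0.048]
blk ((402.0, 264.5), (17.0, 26.0), 90.0) [ 0.479 -0.244] [0.047 0.071 0.047 0.071]
blk ((364.5, 192.5), (5.0, 99.0), 90.0) [ 0.681 -0.144] [0.014 0.277 0.014 0.276]
(380, 400, 3) (400, 672, 3)
```

View pics/b.png

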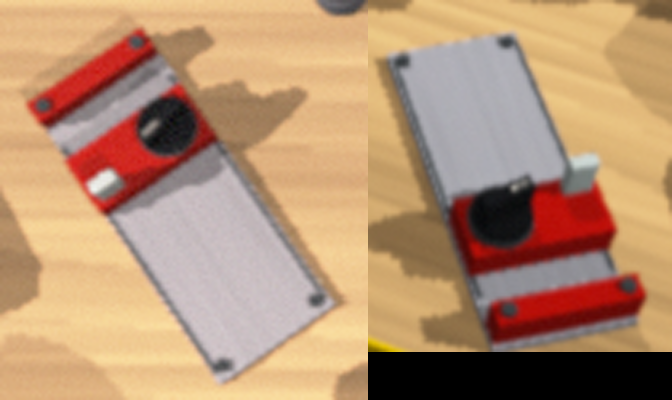

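View pics/a.png

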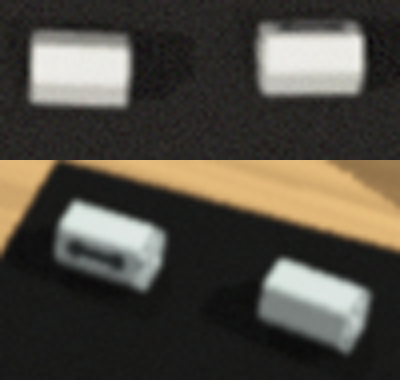

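```bash
cat >> h.py <<'E'
def yawR(a):  # tool down, tool y (closing) axis at angle a in world xy
    y=np.array([np.cos(a),np.sin(a),0]);z=np.array([0,0,-1.]);return np.stack([np.cross(y,z),y,z],1)
def plan(pos,Rt):
    p,M,o=state(); off=M.T@(np.array(pos)-p)*1000; rv=R.from_matrix(M.T@Rt).as_rotvec()
    print("offset",off.round(1).tolist(),"rot",rv.round(3).tolist(),"dist",np.linalg.norm(off).round(),"deg",np.degrees(np.linalg.norm(rv)).round(1));
E
python3 - <<'E'
from h import *
import pickle
T,S=pickle.load(open("ts.pkl","rb"))
p,M,o=state();print(M.round(3))
W=ctrl.get_image("wrist");f,cx,cy,cp,CM=cam(W);print(W["fovy"],M.T@(cp-p),(M.T@CM).round(3),)
for u,v in[(249.4,313.8),(285.6,290.3)]:print("platecorner",onz(T,u,v,.01))
c=lambda x,y:(180+x/3.2,195+y/3.2)
for n,x,y in [("F1",150,32),("F2",28,102),("F3",158,57),("F4",45,125)]:print(n,onz(T,*c(x,y),.044))
for n,x,y in [("jawnearR",213,143),("jawnearL",105,213)]:print(n,onz(T,*c(x,y),.044))
print("tabtop",onz(T,*c(104,182),.084),"knob",onz(T,*c(167,126),.08), tri(T,c(104,182),S,(365+580/3.2-115,230+172/3.2)))
E
```

```text
[[-0.972  0.236 -0.   ]
 [ 0.236  0.972 -0.001]
 [ 0.    -0.001 -1.   ]]
60.04967912569422 [ 7.69763587e-02  1.00127047e-04 -1.71528836e-01] [[ 0.     0.954  0.3  ]
 [ 1.    -0.001  0.001]
 [ 0.001  0.3   -0.954]]
platecorner [0.34553734 0.17236712 0.01      ]
platecorner [0.41011394 0.07413144 0.01      ]
F1 [0.64288517 0.23798509 0.044     ]
F2 [0.58075952 0.3408613  0.044     ]
F3 [0.62074744 0.23037811 0.044     ]
F4 [0.56070427 0.32541233 0.044     ]
jawnearR [0.54551309 0.18097755 0.044     ]
jawnearL [0.48479485 0.27123463 0.044     ]
tabtop [0.5053609  0.26541993 0.084     ] knob [0.55353642 0.2151867  0.08      ] (array([0.50809851, 0.26999707, 0.06487509]), np.float64(0.0018679026247107081))
```

```bash
python3 -c "
from h import *
plan([.52,.25,.25],yawR(np.radians(34)))"
```

```text
offset [-446.5, -259.3, -47.1] rot [-0.001, 0.0, 0.74] dist 518.0 deg 42.4
```

```bash
python3 -m handwheel '[{"gripper":-1,"offset":[-50,-29,-47],"rotation":[0,0,0.1]},{"gripper":-1,"offset":[-100,-58,-47],"rotation":[0,0,0.2]},{"gripper":-1,"offset":[-150,-87,-47],"rotation":[0,0,0.3]},{"gripper":-1,"offset":[-200,-116,-47],"rotation":[0,0,0.4]},{"gripper":-1,"offset":[-250,-145,-47],"rotation":[0,0,0.5]},{"gripper":-1,"offset":[-300,-174,-47],"rotation":[0,0,0.6]},{"gripper":-1,"offset":[-350,-203,-47],"rotation":[0,0,0.7]},{"gripper":-1,"offset":[-400,-232,-47],"rotation":[0,0,0.74]}]' 40; python3 -c "
from h import *
plan([.52,.25,.25],yawR(np.radians(34)))"
```

```text
t: 1.25
tool_pos: [0.4824, 0.2862, 0.2504]
tool_rot: [1.478, 2.772, 0.001]
contact_force: [0.3, 0.1, 0.4]
opening: 0.0854
grip_force: 0.0
offset [-51.0, 11.0, 0.4] rot [0.0, -0.0, -0.002] dist 52.0 deg 0.1
```

```bash
python3 -m handwheel '[{"gripper":-1,"offset":[-51,11,0],"rotation":[0,0,0]},{"gripper":-1,"offset":[-51,11,0],"rotation":[0,0,0]},{"gripper":-1,"offset":[-51,11,0],"rotation":[0,0,0]},{"gripper":-1,"offset":[-51,11,0],"rotation":[0,0,0]},{"gripper":-1,"offset":[-51,11,0],"rotation":[0,0,0]},{"gripper":-1,"offset":[-51,11,0],"rotation":[0,0,0]},{"gripper":-1,"offset":[-51,11,0],"rotation":[0,0,0]},{"gripper":-1,"offset":[-51,11,0],"rotation":[0,0,0]}]'
python3 - <<'E'
from h import *
import pickle
W=ctrl.get_image("wrist");pickle.dump(W,open("w1.pkl","wb"));cv2.imwrite("pics/w1.png",W["image"][:,:,::-1])
E
```

```text
t: 2.25
tool_pos: [0.5189, 0.2516, 0.2503]
tool_rot: [1.475, 2.774, -0.0]
contact_force: [0.5, -0.8, -0.1]
opening: 0.0855
grip_force: 0.0
```

View pics/w1.png

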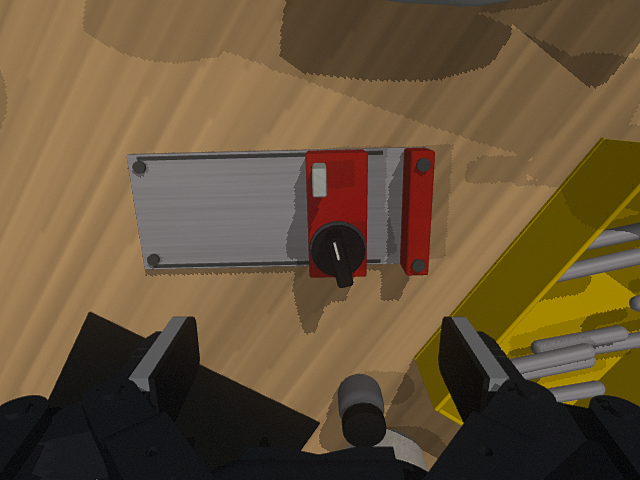

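Run:
```python
from h import *
import pickle
W=pickle.load(open("w1.pkl","rb"))
A=lambda a,b:np.degrees(np.arctan2(*(b-a)[[1,0]])).round(2)
im=W["image"];g=im.astype(int)
# dark screws on fence, and plate
def dark(x0,x1,y0,y1,t=75):
    m=(g[y0:y1,x0:x1].max(2)<t); return [(np.array(r[0])+[x0,y0],a) for r,a,c in blobs(m,30)]
s1=dark(412,434,155,176);s2=dark(408,430,256,276);s3=dark(128,150,158,178);s4=dark(142,164,250,270);print(s1,s2,s3,s4)
P=[onz(W,*s[0][0],z)[:2] for s,z in((s1,.044),(s2,.044),(s3,.012),(s4,.012))]
print(P,"fence y dir",A(P[1],P[0]),"near y",A(P[3],P[2]),"x dir",A((P[2]+P[3])/2,(P[0]+P[1])/2),np.linalg.norm(P[0]-P[1]),np.linalg.norm((P[2]+P[3]-P[0]-P[1])/2))
h=cv2.cvtColor(im,cv2.COLOR_RGB2HSV)
red=((h[...,0]<8)|(h[...,0]>172))&(h[...,1]>150)&(h[...,2]>60)
for y in(180,200,230,255):
    x=np.where(red[y])[0]; seg=np.split(x,np.where(np.diff(x)>2)[0]+1); print(y,[(s[0],s[-1]) for s in seg if len(s)>3],h[y,398:412,2].tolist())
# tab
m=(h[...,1]<60)&(h[...,2]>120); m2=np.zeros_like(m);m2[155:205,305:345]=m[155:205,305:345]
for r,a,c in blobs(m2): print("tab",r,[onz(W,*q,.084)[:2].round(4).tolist() for q in cv2.boxPoints(r)],onz(W,*r[0],.084))
m2=np.zeros_like(m);m2[235:270,325:350]=m[235:270,325:350]
for r,a,c in blobs(m2,5):
    vx,vy,_,_=cv2.fitLine(c,2,0,.01,.01).ravel();c0=np.array(r[0]);a=onz(W,*(c0-10*np.array([vx,vy])),.088)[:2];b=onz(W,*(c0+10*np.array([vx,vy])),.088)[:2];print("bar",r,"line ang",A(a,b),"ctr",(a+b)/2)
# knob disc
m2=np.zeros_like(m);m2[215:280,305:370]=(g.max(2)<80)[215:280,305:370]
for r,a,c in blobs(m2,200): print("disc",cv2.minEnclosingCircle(c),onz(W,339,250,.056))
```

```text
[(array([422.80000019, 164.39999962]), 139.0)] [(array([417.75000191, 264.75      ]), 119.5)] [(array([139.99270058, 164.27007294]), 145.0)] [(array([155. , 260.5]), 125.5)]
[array([0.57910226, 0.32949861]), array([0.63504432, 0.2508453 ]), array([0.3586096, 0.1761013]), array([0.41693324, 0.09468772])] fence y dir 125.42 near y 125.62 x dir 35.21 0.09651868987820204 0.26842013019759375
180 [(np.int64(307), np.int64(311)), (np.int64(327), np.int64(366)), (np.int64(403), np.int64(432))] [84, 83, 85, 84, 82, 62, 63, 63, 65, 63, 62, 62, 96, 111]
200 [(np.int64(307), np.int64(366)), (np.int64(403), np.int64(431))] [84, 84, 86, 88, 71, 61, 64, 61, 64, 63, 57, 91, 110, 124]
230 [(np.int64(308), np.int64(316)), (np.int64(360), np.int64(366)), (np.int64(401), np.int64(430))] [86, 85, 90, 61, 61, 63, 63, 62, 63, 62, 97, 118, 125, 123]
255 [(np.int64(401), np.int64(428))] [83, 90, 68, 61, 64, 63, 62, 61, 62, 97, 115, 119, 122, 120]
tab ((318.5, 181.5), (27.0, 13.0), 90.0) [[0.4958, 0.2757], [0.5045, 0.2816], [0.5169, 0.2633], [0.5081, 0.2573]] [0.50626182 0.26956642 0.084     ]
bar ((336.0602111816406, 250.8506317138672), (16.748071670532227, 1.8680541515350342), 75.0685806274414) line ang -41.68 ctr [0.5513189  0.22947088]
disc ((336.81817626953125, 251.5), 31.4124813079834) [0.56028747 0.2234824  0.056     ]
```

```bash
python3 -c "
from h import *
plan([.5602,.2234,.064],yawR(np.radians(48.3)))"
```

```text
offset [-46.5, 18.5, 186.3] rot [0.0, 0.0, -0.25] dist 193.0 deg 14.3
```

```bash
python3 -m handwheel '[{"gripper":-1,"offset":[-46.5,18.5,30],"rotation":[0,0,-0.125]},{"gripper":-1,"offset":[-46.5,18.5,70],"rotation":[0,0,-0.25]},{"gripper":-1,"offset":[-46.5,18.5,110],"rotation":[0,0,-0.25]},{"gripper":-1,"offset":[-46.5,18.5,145],"rotation":[0,0,-0.25]},{"gripper":-1,"offset":[-46.5,18.5,175],"rotation":[0,0,-0.25]},{"gripper":-1,"offset":[-46.5,18.5,186],"rotation":[0,0,-0.25]},{"gripper":-1,"offset":[-46.5,18.5,186],"rotation":[0,0,-0.25]},{"gripper":-1,"offset":[-46.5,18.5,186],"rotation":[0,0,-0.25]}]' 30; python3 -m handwheel '[{"gripper":0.3,"offset":[0,0,0],"rotation":[0,0,0]},{"gripper":1,"offset":[0,0,0],"rotation":[0,0,0]},{"gripper":1,"offset":[0,0,0],"rotation":[0,0,0]},{"gripper":1,"offset":[0,0,0],"rotation":[0,0,0]},{"gripper":1,"offset":[0,0,0],"rotation":[0,0,0]},{"gripper":1,"offset":[0,0,0],"rotation":[0,0,0]},{"gripper":1,"offset":[0,0,0],"rotation":[0,0,0]},{"gripper":1,"offset":[0,0,0],"rotation":[0,0,0]}]' 30
```

```text
t: 3.3
tool_pos: [0.5615, 0.2237, 0.0662]
tool_rot: [1.117, 2.934, 0.003]
contact_force: [-0.2, -0.3, 1.4]
opening: 0.0855
grip_force: 0.0
t: 4.3
tool_pos: [0.5603, 0.2233, 0.0643]
tool_rot: [-1.118, -2.936, 0.0]
contact_force: [-0.4, 0.4, 0.4]
opening: -0.0005
grip_force: 0.0
```

Run:
```python
from h import *
W=ctrl.get_image("wrist");S=ctrl.get_image("scene");T=ctrl.get_image("top")
a=cv2.resize(W["image"][200:440,160:480],None,fx=1.25,fy=1.25);b=cv2.resize(S["image"][230:350,365:465],(400,480));
c=np.zeros((480,400,3),np.uint8);c[:300]=a;cv2.imwrite("pics/c1.png",np.hstack([c,b])[:,:,::-1])
```

```text
(no output)
```

View pics/c1.png

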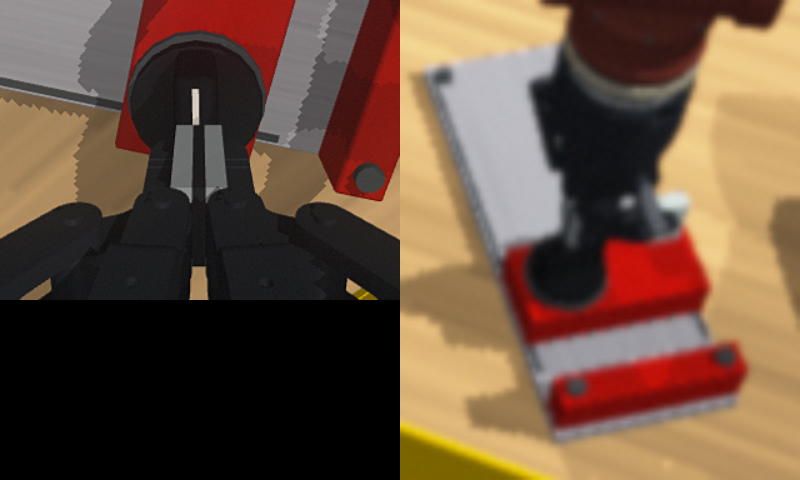

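Run:
```python
from h import *
W=ctrl.get_image("wrist");p,M,o=state();print(p,o["opening"])
px=lambda x,y:(160+x/1.25,200+y/1.25)
for n,q in(("disc",(197,100)),("discL",(130,100)),("discR",(264,100)),("disctop",(197,33))):
    print(n,(M.T@(onz(W,*px(*q),.056)-p)).round(4))
print("idx", [(M.T@(onz(W,*px(*q),.088)-p)).round(4) for q in((195,88),(195,124),(175,88),(215,88))])
print("tcp px",proj(W,p),"grasp",proj(W,p-.019*M[:,2]),(proj(W,p)-[160,200])*1.25)
```

```text
[0.56024456 0.22332715 0.06425427] -0.0001919772670327314
disc [ 0.0015 -0.0006  0.0083]
discL [ 0.0015 -0.0256  0.0083]
discR [0.0016 0.0245 0.0083]
disctop [ 0.0275 -0.0006  0.0083]
idx [array([ 0.0189, -0.0011, -0.0237]), array([ 0.0069, -0.0011, -0.0237]), array([ 0.0189, -0.0072, -0.0237]), array([ 0.0189,  0.005 , -0.0237])]
tcp px [318.80605087 290.30306274] grasp [318.77103618 309.59526888] [198.50756359 112.87882842]
```

Run:
```python
from h import *
W=ctrl.get_image("wrist");S=ctrl.get_image("scene");p,M,o=state()
print(proj(S,p),proj(S,[.5602,.2234,.088]),proj(S,[.5602,.2234,.05]))
a=cv2.resize(W["image"][220:360,240:400],None,fx=3,fy=3,interpolation=cv2.INTER_CUBIC);a=np.clip(a.astype(float)*2,0,255).astype(np.uint8)
u,v=proj(S,p).astype(int);b=cv2.resize(S["image"][v-42:v+28,u-26:u+27],(318,420),interpolation=cv2.INTER_CUBIC)
cv2.circle(b,(156,252),3,(0,255,0),1);cv2.imwrite("pics/c2.png",np.hstack([a,b])[:,:,::-1])
```

```text
[407.23111304 293.92878228] [408.70017859 288.85484392] [406.42814072 296.89496678]
```

View pics/c2.png

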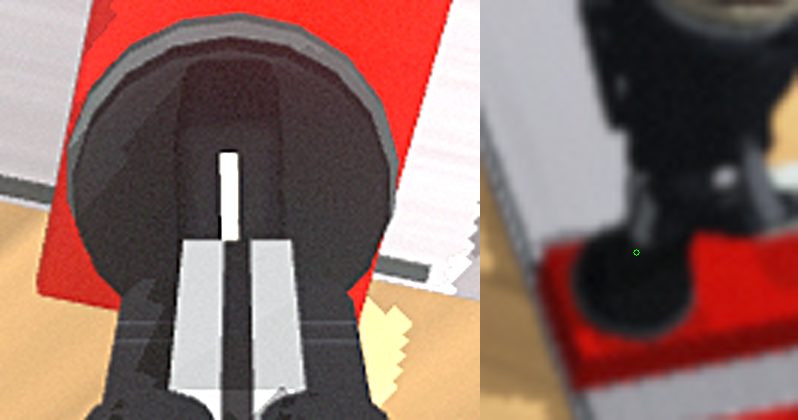

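```bash
python3 -m handwheel '[{"gripper":0,"offset":[0,0,0],"rotation":[0,0,0]},{"gripper":0,"offset":[0,0,0],"rotation":[0,0,0]},{"gripper":0,"offset":[0,0,0],"rotation":[0,0,0]},{"gripper":0,"offset":[0,0,0],"rotation":[0,0,0]},{"gripper":0,"offset":[0,0,4],"rotation":[0,0,0]},{"gripper":0,"offset":[0,0,8],"rotation":[0,0,0]},{"gripper":0,"offset":[0,0,12],"rotation":[0,0,0]},{"gripper":0,"offset":[0,0,12],"rotation":[0,0,0]}]' 30;python3 - <<'E'
from h import *
W=ctrl.get_image("wrist");S=ctrl.get_image("scene");p,M,o=state()
print(proj(W,p),proj(S,p),o["opening"],o["contact_force"])
a=cv2.resize(W["image"][220:380,220:420],None,fx=2.5,fy=2.5,interpolation=cv2.INTER_CUBIC);a=np.clip(a.astype(float)*2,0,255).astype(np.uint8)
u,v=proj(S,p).astype(int);b=cv2.resize(S["image"][v-40:v+27,u-26:u+24],(300,402),interpolation=cv2.INTER_CUBIC);b=np.clip(b.astype(float)*2,0,255).astype(np.uint8)
cv2.circle(b,(156,240),3,(0,255,0),1);cv2.imwrite("pics/c3.png",np.hstack([a,b[:400]])[:,:,::-1])
E
```

```text
t: 5.6
tool_pos: [0.5598, 0.2232, 0.0516]
tool_rot: [-1.118, -2.935, 0.001]
contact_force: [0.1, 0.1, 0.1]
opening: 0.0428
grip_force: 0.0
[319.72995279 291.4444224 ] [406.53254451 296.43945442] 0.04293697456394908 [-0.24210605  0.88036548 -0.18584372]
```

View pics/c3.png

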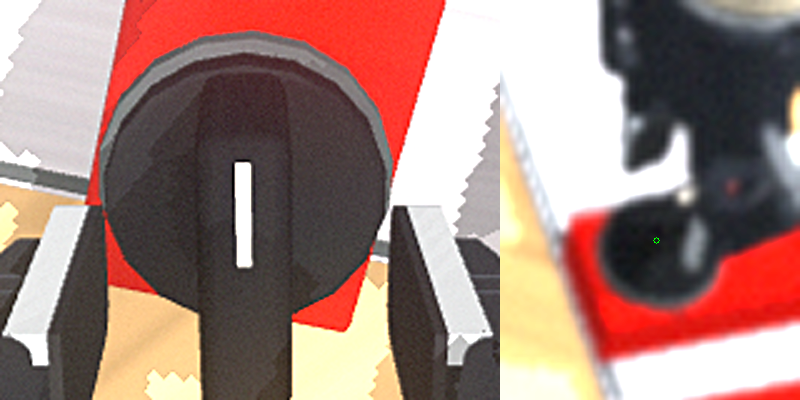

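```bash
python3 -m handwheel '[{"gripper":0,"offset":[0,0,2],"rotation":[0,0,0]},{"gripper":0,"offset":[0,0,4],"rotation":[0,0,0]},{"gripper":0,"offset":[0,0,6],"rotation":[0,0,0]},{"gripper":0,"offset":[0,0,8],"rotation":[0,0,0]},{"gripper":0,"offset":[0,0,10],"rotation":[0,0,0]},{"gripper":0,"offset":[0,0,10],"rotation":[0,0,0]},{"gripper":0,"offset":[0,0,10],"rotation":[0,0,0]},{"gripper":0,"offset":[0,0,10],"rotation":[0,0,0]}]' 30; python3 -m handwheel '[{"gripper":1,"offset":[0,0,0],"rotation":[0,0,0]},{"gripper":1,"offset":[0,0,0],"rotation":[0,0,0]},{"gripper":1,"offset":[0,0,0],"rotation":[0,0,0]},{"gripper":1,"offset":[0,0,0],"rotation":[0,0,0]},{"gripper":1,"offset":[0,0,0],"rotation":[0,0,0]},{"gripper":1,"offset":[0,0,0],"rotation":[0,0,0]},{"gripper":1,"offset":[0,0,0],"rotation":[0,0,0]},{"gripper":1,"offset":[0,0,0],"rotation":[0,0,0]}]' 30
```

```text
t: 6.7
tool_pos: [0.5603, 0.2233, 0.0424]
tool_rot: [1.118, 2.936, 0.0]
contact_force: [-0.3, -0.2, 0.5]
opening: 0.0427
grip_force: 0.0
t: 7.7
tool_pos: [0.5603, 0.2232, 0.0425]
tool_rot: [1.118, 2.936, -0.001]
contact_force: [-2.5, -2.7, 4.6]
opening: 0.013
grip_force: 31.5
```

```bash
python3 -m handwheel '[{"gripper":1,"offset":[0,0,0],"rotation":[0,0,-0.17]},{"gripper":1,"offset":[0,0,0],"rotation":[0,0,-0.34]},{"gripper":1,"offset":[0,0,0],"rotation":[0,0,-0.51]},{"gripper":1,"offset":[0,0,0],"rotation":[0,0,-0.68]},{"gripper":1,"offset":[0,0,0],"rotation":[0,0,-0.85]},{"gripper":1,"offset":[0,0,0],"rotation":[0,0,-1.02]},{"gripper":1,"offset":[0,0,0],"rotation":[0,0,-1.19]},{"gripper":1,"offset":[0,0,0],"rotation":[0,0,-1.3]}]' 30; python3 -m handwheel '[{"gripper":1,"offset":[0,0,0],"rotation":[0,0,-0.03]},{"gripper":1,"offset":[0,0,0],"rotation":[0,0,-0.06]},{"gripper":1,"offset":[0,0,0],"rotation":[0,0,-0.08]},{"gripper":1,"offset":[0,0,0],"rotation":[0,0,-0.08]},{"gripper":1,"offset":[0,0,0],"rotation":[0,0,-0.08]},{"gripper":1,"offset":[0,0,0],"rotation":[0,0,-0.08]},{"gripper":1,"offset":[0,0,0],"rotation":[0,0,-0.08]},{"gripper":1,"offset":[0,0,0],"rotation":[0,0,-0.08]}]'; python3 -c "
from h import *
p,M,o=state();print(o['wrist_torque'],np.degrees(np.arctan2(M[1,1],M[0,1])))"
```

```text
t: 8.7
tool_pos: [0.5607, 0.2224, 0.0425]
tool_rot: [-0.891, 3.012, -0.003]
contact_force: [-1.0, -6.0, 3.8]
opening: 0.0133
grip_force: 31.4
t: 9.7
tool_pos: [0.5607, 0.2224, 0.0425]
tool_rot: [-1.002, 2.977, -0.002]
contact_force: [-1.3, -5.2, 4.6]
opening: 0.0133
grip_force: 33.3
[-0.87917073  0.16378254 -0.77453521] 127.1995117110422
```

```bash
python3 -m handwheel '[{"gripper":0,"offset":[0,0,0],"rotation":[0,0,0]},{"gripper":0,"offset":[0,0,0],"rotation":[0,0,0]},{"gripper":0,"offset":[0,0,0],"rotation":[0,0,0]},{"gripper":0,"offset":[0,0,-30],"rotation":[0,0,0]},{"gripper":0,"offset":[0,0,-70],"rotation":[0,0,0]},{"gripper":0,"offset":[0,0,-80],"rotation":[0,0,0]},{"gripper":0,"offset":[0,0,-80],"rotation":[0,0,0]},{"gripper":0,"offset":[0,0,-80],"rotation":[0,0,0]}]' 30; python3 -c "
from h import *
plan([.5063,.2696,.12],yawR(np.radians(35.4)))"
```

```text
t: 10.7
tool_pos: [0.559, 0.2231, 0.1202]
tool_rot: [1.006, -2.973, -0.0]
contact_force: [-0.8, -0.1, -0.7]
opening: 0.0425
grip_force: 0.0
offset [13.7, 69.0, 0.3] rot [-0.001, -0.003, 1.605] dist 70.0 deg 92.0
```

```bash
python3 -m handwheel '[{"gripper":0,"offset":[2,10,0],"rotation":[0,0,0.18]},{"gripper":0,"offset":[4,20,0],"rotation":[0,0,0.36]},{"gripper":0,"offset":[6,30,0],"rotation":[0,0,0.54]},{"gripper":0,"offset":[8,40,0],"rotation":[0,0,0.72]},{"gripper":0,"offset":[10,50,0],"rotation":[0,0,0.9]},{"gripper":0,"offset":[12,60,0],"rotation":[0,0,1.08]},{"gripper":0,"offset":[13.7,69,0],"rotation":[0,0,1.26]},{"gripper":0,"offset":[13.7,69,0],"rotation":[0,0,1.44]}]' 40
python3 - <<'E'
from h import *
plan([.5063,.2696,.038],yawR(np.radians(35.4)))
W=ctrl.get_image("wrist");p,M,o=state()
h=cv2.cvtColor(W["image"],cv2.COLOR_RGB2HSV)
u,v=proj(W,[.5063,.2696,.084]).astype(int);print(u,v)
m=(h[...,1]<60)&(h[...,2]>110);m2=np.zeros_like(m);m2[v-60:v+60,u-50:u+50]=m[v-60:v+60,u-50:u+50]
for r,a,c in blobs(m2): print(r,a,onz(W,*r[0],.084))
cv2.imwrite("pics/w2.png",W["image"][:,:,::-1])
E
```

```text
t: 11.7
tool_pos: [0.5059, 0.2698, 0.12]
tool_rot: [-1.212, -2.895, 0.004]
contact_force: [-0.4, -0.5, 0.5]
opening: 0.0429
grip_force: 0.0
offset [-0.6, 0.4, 82.0] rot [-0.003, -0.001, 0.16] dist 82.0 deg 9.2
319 263
((323.8744812011719, 255.72215270996094), (22.018936157226562, 59.42548370361328), 8.426968574523926) 1099.0 [0.5049387  0.27432483 0.084     ]
((286.0, 246.0), (86.0, 34.0), 90.0) 1432.5 [0.48695894 0.26416166 0.084     ]
```

```bash
python3 -m handwheel '[{"gripper":0,"offset":[0,0,20],"rotation":[0,0,0.16]},{"gripper":0,"offset":[0,0,45],"rotation":[0,0,0.16]},{"gripper":0,"offset":[0,0,70],"rotation":[0,0,0.16]},{"gripper":0,"offset":[0,0,80],"rotation":[0,0,0.16]},{"gripper":0,"offset":[0,0,80],"rotation":[0,0,0.16]},{"gripper":0.5,"offset":[0,0,80],"rotation":[0,0,0.16]},{"gripper":1,"offset":[0,0,80],"rotation":[0,0,0.16]},{"gripper":1,"offset":[0,0,80],"rotation":[0,0,0.16]}]' 40; python3 -m handwheel '[{"gripper":1,"offset":[0,0,0],"rotation":[0,0,0]},{"gripper":1,"offset":[0,0,0],"rotation":[0,0,0]},{"gripper":1,"offset":[0,-20,0],"rotation":[0,0,0]},{"gripper":1,"offset":[0,-40,0],"rotation":[0,0,0]},{"gripper":1,"offset":[0,-60,0],"rotation":[0,0,0]},{"gripper":1,"offset":[0,-80,0],"rotation":[0,0,0]},{"gripper":1,"offset":[0,-100,0],"rotation":[0,0,0]},{"gripper":1,"offset":[0,-120,0],"rotation":[0,0,0]}]' 40
```

```text
t: 12.75
tool_pos: [0.5083, 0.2702, 0.0438]
tool_rot: [1.433, 2.794, 0.002]
contact_force: [-0.5, -0.6, 4.2]
opening: 0.0105
grip_force: 40.8
t: 13.75
tool_pos: [0.4117, 0.2015, 0.0438]
tool_rot: [1.433, 2.793, 0.011]
contact_force: [2.9, 6.2, 1.7]
opening: 0.011
grip_force: 43.3
```

```bash
python3 -m handwheel '[{"gripper":1,"offset":[0,-8,0],"rotation":[0,0,0]},{"gripper":1,"offset":[0,-14,0],"rotation":[0,0,0]},{"gripper":1,"offset":[0,-18,0],"rotation":[0,0,0]},{"gripper":1,"offset":[0,-22,0],"rotation":[0,0,0]},{"gripper":1,"offset":[0,-25,0],"rotation":[0,0,0]},{"gripper":1,"offset":[0,-25,0],"rotation":[0,0,0]},{"gripper":1,"offset":[0,-25,0],"rotation":[0,0,0]},{"gripper":1,"offset":[0,-25,0],"rotation":[0,0,0]}]' 40
```

```text
t: 14.75
tool_pos: [0.3918, 0.1874, 0.0438]
tool_rot: [1.433, 2.793, 0.011]
contact_force: [3.8, 7.3, 0.5]
opening: 0.0107
grip_force: 43.7
```

```bash
python3 -m handwheel '[{"gripper":1,"offset":[0,-3,0],"rotation":[0,0,0]},{"gripper":1,"offset":[0,-5,0],"rotation":[0,0,0]},{"gripper":1,"offset":[0,-7,0],"rotation":[0,0,0]},{"gripper":1,"offset":[0,-9,0],"rotation":[0,0,0]},{"gripper":1,"offset":[0,-10,0],"rotation":[0,0,0]},{"gripper":1,"offset":[0,-10,0],"rotation":[0,0,0]},{"gripper":1,"offset":[0,-10,0],"rotation":[0,0,0]},{"gripper":1,"offset":[0,-10,0],"rotation":[0,0,0]}]' 40
```

```text
t: 15.75
tool_pos: [0.3922, 0.1875, 0.0439]
tool_rot: [1.429, 2.778, 0.052]
contact_force: [40.5, 34.4, -35.2]
opening: 0.0109
grip_force: 40.8
```

```bash
python3 -m handwheel '[{"gripper":1,"offset":[0,5,0],"rotation":[0,0,0]},{"gripper":1,"offset":[0,9,0],"rotation":[0,0,0]},{"gripper":1,"offset":[0,9,0],"rotation":[0,0,0]},{"gripper":0,"offset":[0,9,0],"rotation":[0,0,0]},{"gripper":0,"offset":[0,9,0],"rotation":[0,0,0]},{"gripper":0,"offset":[0,9,-30],"rotation":[0,0,0]},{"gripper":0,"offset":[0,9,-70],"rotation":[0,0,0]},{"gripper":0,"offset":[0,9,-80],"rotation":[0,0,0]}]' 40
python3 - <<'E'
from h import *
plan([.522,.23,.05],yawR(np.radians(35.4)))
S=ctrl.get_image("scene");print(S["image"].shape)
E
```

```text
t: 16.75
tool_pos: [0.3904, 0.1849, 0.125]
tool_rot: [1.432, 2.792, 0.005]
contact_force: [0.4, -0.2, -0.2]
opening: 0.0427
grip_force: 0.0
offset [-40.0, 132.8, 75.6] rot [0.004, 0.002, 0.005] dist 158.0 deg 0.4
(480, 640, 3)
```

```bash
python3 -m handwheel '[{"gripper":1,"offset":[-13,44,0],"rotation":[0,0,0]},{"gripper":1,"offset":[-26,88,0],"rotation":[0,0,0]},{"gripper":1,"offset":[-40,130,0],"rotation":[0,0,0]},{"gripper":1,"offset":[-40,133,40],"rotation":[0,0,0]},{"gripper":1,"offset":[-40,133,80],"rotation":[0,0,0]},{"gripper":1,"offset":[-40,133,105],"rotation":[0,0,0]},{"gripper":1,"offset":[-40,133,115],"rotation":[0,0,0]},{"gripper":1,"offset":[-40,133,115],"rotation":[0,0,0]}]' 40;  python3 -m handwheel '[{"gripper":1,"offset":[0,0,2],"rotation":[0,0,0]},{"gripper":1,"offset":[0,0,4],"rotation":[0,0,0]},{"gripper":1,"offset":[0,0,6],"rotation":[0,0,0]},{"gripper":1,"offset":[0,0,8],"rotation":[0,0,0]},{"gripper":1,"offset":[0,0,8],"rotation":[0,0,0]},{"gripper":1,"offset":[0,0,8],"rotation":[0,0,0]},{"gripper":1,"offset":[0,0,8],"rotation":[0,0,0]},{"gripper":1,"offset":[0,0,8],"rotation":[0,0,0]}]'
```

```text
t: 17.8
tool_pos: [0.5193, 0.2294, 0.006]
tool_rot: [-1.433, -2.794, 0.003]
contact_force: [0.7, -0.2, 0.1]
opening: 0.0004
grip_force: 0.0
t: 18.8
tool_pos: [0.5203, 0.2298, -0.0007]
tool_rot: [1.434, 2.795, 0.0]
contact_force: [0.1, 0.9, -0.1]
opening: 0.0001
grip_force: 0.0
```

```bash
python3 -m handwheel '[{"gripper":1,"offset":[0,0,2],"rotation":[0,0,0]},{"gripper":1,"offset":[0,0,4],"rotation":[0,0,0]},{"gripper":1,"offset":[0,0,6],"rotation":[0,0,0]},{"gripper":1,"offset":[0,0,8],"rotation":[0,0,0]},{"gripper":1,"offset":[0,0,10],"rotation":[0,0,0]},{"gripper":1,"offset":[0,0,10],"rotation":[0,0,0]},{"gripper":1,"offset":[0,0,10],"rotation":[0,0,0]},{"gripper":1,"offset":[0,0,10],"rotation":[0,0,0]}]';  python3 -m handwheel '[{"gripper":1,"offset":[0,0,1],"rotation":[0,0,0]},{"gripper":1,"offset":[0,0,2],"rotation":[0,0,0]},{"gripper":1,"offset":[0,0,3],"rotation":[0,0,0]},{"gripper":1,"offset":[0,0,4],"rotation":[0,0,0]},{"gripper":1,"offset":[0,0,5],"rotation":[0,0,0]},{"gripper":1,"offset":[0,0,5],"rotation":[0,0,0]},{"gripper":1,"offset":[0,0,5],"rotation":[0,0,0]},{"gripper":1,"offset":[0,0,5],"rotation":[0,0,0]}]'
```

```text
t: 19.8
tool_pos: [0.5204, 0.2298, -0.0106]
tool_rot: [1.434, 2.795, 0.0]
contact_force: [0.2, 0.1, -0.2]
opening: 0.0004
grip_force: 0.0
t: 20.8
tool_pos: [0.5203, 0.2298, -0.0156]
tool_rot: [1.434, 2.795, 0.0]
contact_force: [-0.5, -0.6, 0.3]
opening: 0.0
grip_force: 0.0
```

```bash
python3 -m handwheel '[{"gripper":1,"offset":[0,0,1],"rotation":[0,0,0]},{"gripper":1,"offset":[0,0,2],"rotation":[0,0,0]},{"gripper":1,"offset":[0,0,3],"rotation":[0,0,0]},{"gripper":1,"offset":[0,0,4],"rotation":[0,0,0]},{"gripper":1,"offset":[0,0,5],"rotation":[0,0,0]},{"gripper":1,"offset":[0,0,5],"rotation":[0,0,0]},{"gripper":1,"offset":[0,0,5],"rotation":[0,0,0]},{"gripper":1,"offset":[0,0,5],"rotation":[0,0,0]}]'
```

```text
t: 21.8
tool_pos: [0.5203, 0.2298, -0.018]
tool_rot: [-1.433, -2.795, 0.002]
contact_force: [-9.2, -3.2, 17.6]
opening: 0.0
grip_force: 8.8
```

```bash
python3 -m handwheel '[{"gripper":1,"offset":[0,0,1],"rotation":[0,0,0]},{"gripper":1,"offset":[0,0,2],"rotation":[0,0,0]},{"gripper":1,"offset":[0,0,3],"rotation":[0,0,0]},{"gripper":1,"offset":[0,0,4],"rotation":[0,0,0]},{"gripper":1,"offset":[0,0,4],"rotation":[0,0,0]},{"gripper":1,"offset":[0,0,4],"rotation":[0,0,0]},{"gripper":1,"offset":[0,0,4],"rotation":[0,0,0]},{"gripper":1,"offset":[0,0,4],"rotation":[0,0,0]}]'
```

```text
t: 22.8
tool_pos: [0.5204, 0.2299, -0.0181]
tool_rot: [-1.431, -2.794, 0.005]
contact_force: [-22.3, -6.4, 41.4]
opening: 0.0002
grip_force: 20.8
```

```bash
cat >> h.py <<'E'
XT=R.from_euler('x',-30,degrees=True).as_matrix()
def axrot(ax,deg,M): return R.from_rotvec(np.radians(deg)*np.array(ax)/np.linalg.norm(ax)).as_matrix()@M
E
python3 -m handwheel '[{"gripper":1,"offset":[0,0,-30],"rotation":[0,0,0]},{"gripper":1,"offset":[0,0,-80],"rotation":[0,0,0]},{"gripper":1,"offset":[0,0,-140],"rotation":[0,0,0]},{"gripper":0,"offset":[0,0,-180],"rotation":[0,0,-0.17]},{"gripper":-1,"offset":[0,0,-180],"rotation":[0,0,-0.34]},{"gripper":-1,"offset":[0,0,-180],"rotation":[0,0,-0.51]},{"gripper":-1,"offset":[0,0,-180],"rotation":[0,0,-0.68]},{"gripper":-1,"offset":[0,0,-180],"rotation":[0,0,-0.85]}]';python3 -c "
from h import *
plan([.52,.05,.15],XT@yawR(np.radians(94)))"
```

```text
t: 23.8
tool_pos: [0.5202, 0.2298, 0.1551]
tool_rot: [-0.145, -3.138, 0.0]
contact_force: [-0.6, 0.8, 0.4]
opening: 0.0853
grip_force: 0.0
offset [-16.4, -179.0, 5.1] rot [0.524, -0.006, -0.158] dist 180.0 deg 31.4
```

```bash
python3 -m handwheel '[{"gripper":-1,"offset":[-4,-45,0],"rotation":[0.13,0,-0.04]},{"gripper":-1,"offset":[-8,-90,0],"rotation":[0.26,0,-0.08]},{"gripper":-1,"offset":[-12,-135,0],"rotation":[0.39,0,-0.12]},{"gripper":-1,"offset":[-16,-179,5],"rotation":[0.524,0,-0.16]},{"gripper":-1,"offset":[-16,-179,5],"rotation":[0.524,0,-0.16]},{"gripper":-1,"offset":[-16,-179,5],"rotation":[0.524,0,-0.16]},{"gripper":-1,"offset":[-16,-179,5],"rotation":[0.524,0,-0.16]},{"gripper":-1,"offset":[-16,-179,5],"rotation":[0.524,0,-0.16]}]';python3 - <<'E'
from h import *
import pickle
W=ctrl.get_image("wrist");pickle.dump(W,open("w3.pkl","wb"));p,M,o=state()
print((M.T@(np.array(W["xyz"])-p)).round(4))
a=proj(W,[.472,-.088,.025]);b=proj(W,[.479,-.244,.025]);print(a,b)
out=[]
for c in(a,b):
    u,v=c.astype(int);u=min(max(u,70),570);v=min(max(v,60),420)
    out.append(cv2.resize(W["image"][v-60:v+60,u-70:u+70],(400,343),interpolation=cv2.INTER_CUBIC));print(u,v)
cv2.imwrite("pics/w3.png",np.hstack(out)[:,:,::-1])
E
```

```text
t: 24.8
tool_pos: [0.5192, 0.0505, 0.151]
tool_rot: [0.099, -3.011, 0.805]
contact_force: [-0.6, -0.4, -0.2]
opening: 0.0854
grip_force: 0.0
[ 0.0769 -0.0004 -0.1716]
[253.83800291 145.49972321] [130.1989421  137.54077203]
253 145
130 137
```

View pics/w3.png

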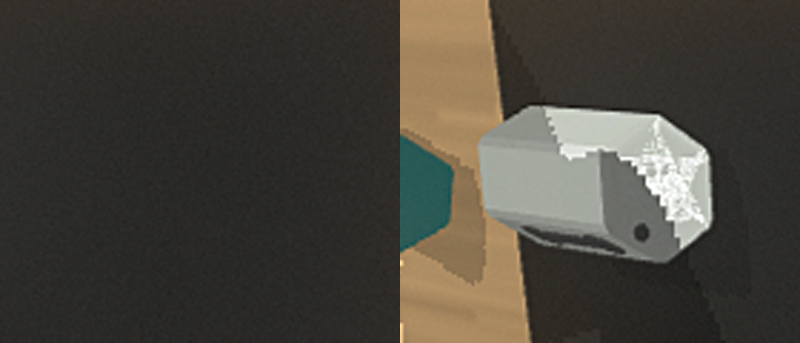

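Run:
```python
from h import *
T=ctrl.get_image("top")
for n,d in(("T",T),("W",ctrl.get_image("wrist"))):
    h=cv2.cvtColor(d["image"],cv2.COLOR_RGB2HSV)
    m=(h[...,1]<70)&(h[...,2]>130)
    if n=="T": m[:185]=0;m[310:]=0;m[:,:300]=0;m[:,440:]=0
    else: m[400:]=0
    for r,a,c in blobs(m,60): print(n,np.round(r[0]),np.round(r[1]),round(r[2]),a,onz(d,*r[0],.04).round(3))
W=ctrl.get_image("wrist")
out=cv2.resize(W["image"],(480,360));t=cv2.resize(T["image"][180:310,300:440],(320,297));c=np.zeros((360,320,3),np.uint8);c[:297]=t
cv2.imwrite("pics/w4.png",np.hstack([out,c])[:,:,::-1])
```

```text
T [402. 266.] [15. 26.] 90 347.5 [ 0.476 -0.244  0.04 ]
T [350. 212.] [17. 23.] 90 357.0 [ 0.627 -0.102  0.04 ]
W [ 72. 395.] [10. 33.] 87 171.0 [ 0.834 -0.382  0.04 ]
W [  9. 392.] [35. 21.] 35 374.5 [ 0.913 -0.57   0.04 ]
W [237. 318.] [85. 51.] 20 3691.0 [ 0.624 -0.091  0.04 ]
W [597. 291.] [189.   4.] 63 416.5 [0.526 0.164 0.04 ]
W [600. 263.] [182.  77.] 90 6890.5 [0.51  0.162 0.04 ]
W [ 19. 194.] [59. 38.] 90 1894.5 [ 0.564 -0.445  0.04 ]
W [128. 137.] [84. 45.] 9 2506.0 [ 0.476 -0.226  0.04 ]
W [575. 111.] [38.  6.] 62 203.5 [0.433 0.133 0.04 ]
W [567.  50.] [ 57. 174.] 61 7685.0 [0.403 0.124 0.04 ]
```

View pics/w4.png

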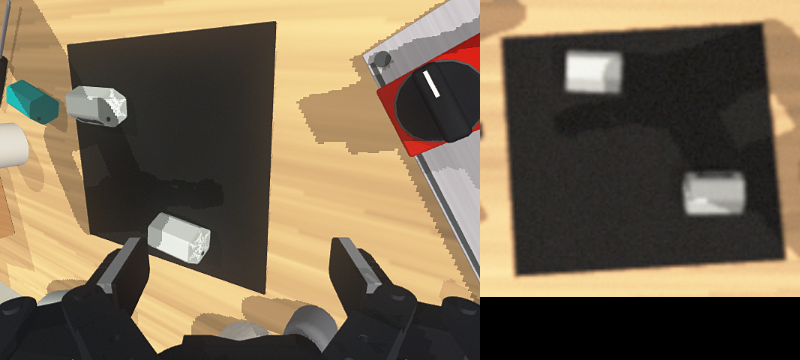

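Run:
```python
from h import *
W=ctrl.get_image("wrist");p,M,o=state();print(o["t"])
a=W["image"][265:365,170:310];b=W["image"][90:190,60:200]
c=np.hstack([cv2.resize(x,(400,286),interpolation=cv2.INTER_CUBIC) for x in(a,b)])
c=(255*(c/255.)**1.8).astype(np.uint8)
cv2.imwrite("pics/w5.png",c[:,:,::-1])
```

```text
25.05
```

View pics/w5.png

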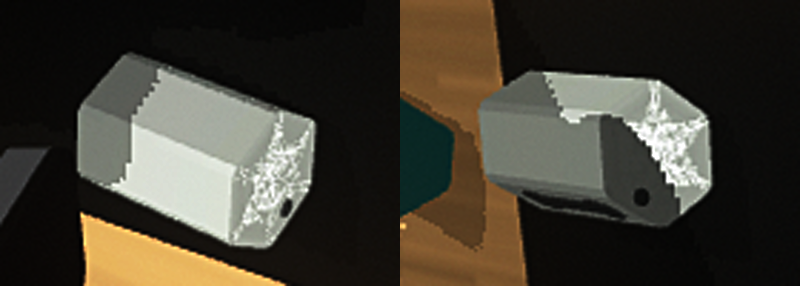

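Run:
```python
from h import *
import pickle
W=pickle.load(open("w3.pkl","rb"))
def quad(n,Q):
    P=np.array([onz(W,*q,.047)[:2] for q in Q]);c=P.mean(0)
    L=np.linalg.norm(P-np.roll(P,-1,0),axis=1);ang=[np.degrees(np.arctan2(*(P[i]-P[j])[[1,0]])) for i,j in((1,0),(2,3))]
    print(n,c.round(4),L.round(4),np.round(ang,1))
quad("A",[(170+x*.35,265+y*.35) for x,y in((78,105),(233,170),(232,240),(80,178))])
quad("B",[(60+x*.35,90+y*.35) for x,y in((82,107),(203,117),(208,190),(82,180))])
```

```text
A [ 0.6322 -0.1007] [0.0641 0.024  0.064  0.0266] [87.7 90. ]
B [ 0.4831 -0.2453] [0.0639 0.0231 0.0681 0.0255] [91.5 93.2]
```

```bash
cat >> h.py <<'E'
def tilted(a,phi):  # a: closing axis deg; phi>0: tool z leans toward +90deg-left-of... (-x when a~90)
    a=np.radians(a);return axrot([np.cos(a),np.sin(a),0],phi,yawR(a))
def tcp(c,M,d): return np.array(c)+d*M[:,2]
E
python3 -c "
from h import *
M=tilted(92.4,30);print(M[:,2]);plan(tcp([.481,-.245,.025],M,-.055),M)"
```

```text
[-0.49956142 -0.02093783 -0.8660254 ]
offset [23.3, -214.8, 214.4] rot [-0.515, 0.475, -0.113] dist 304.0 deg 40.7
```

```bash
python3 -m handwheel '[{"gripper":-1,"offset":[4,-40,40],"rotation":[-0.1,0.09,-0.02]},{"gripper":-1,"offset":[8,-78,78],"rotation":[-0.2,0.18,-0.04]},{"gripper":-1,"offset":[12,-116,116],"rotation":[-0.3,0.28,-0.06]},{"gripper":-1,"offset":[16,-154,154],"rotation":[-0.4,0.37,-0.09]},{"gripper":-1,"offset":[20,-190,190],"rotation":[-0.515,0.475,-0.113]},{"gripper":-1,"offset":[23.3,-214.8,214.4],"rotation":[-0.515,0.475,-0.113]},{"gripper":-1,"offset":[23.3,-214.8,214.4],"rotation":[-0.515,0.475,-0.113]},{"gripper":-1,"offset":[23.3,-214.8,214.4],"rotation":[-0.515,0.475,-0.113]}]';python3 - <<'E'
from h import *
M=tilted(92.4,30);plan(tcp([.481,-.245,.025],M,.045),M);print(state()[2]["q"])
T=ctrl.get_image("top");W=ctrl.get_image("wrist")
h=cv2.cvtColor(W["image"],cv2.COLOR_RGB2HSV);m=(h[...,1]<70)&(h[...,2]>130);m[400:]=0
for r,a,c in blobs(m,300): print(np.round(r[0]),np.round(r[1]),round(r[2]),onz(W,*r[0],.04).round(3))
print(proj(W,[.481,-.245,.04]))
E
```

```text
t: 26.05
tool_pos: [0.5085, -0.2434, 0.0727]
tool_rot: [0.055, -2.618, 0.015]
contact_force: [-0.0, 0.3, -0.2]
opening: 0.0857
grip_force: 0.0
offset [0.0, -0.5, 100.1] rot [-0.0, 0.0, -0.0] dist 100.0 deg 0.0
[-0.44938828  0.37725368  1.53666879 -0.2399075   1.69457472 -2.03480762]
[481. 350.] [86. 23.] 63 [ 0.532 -0.159  0.04 ]
[156. 350.] [24. 85.] 27 [ 0.539 -0.325  0.04 ]
[316. 253.] [123.  84.] 1 [ 0.485 -0.246  0.04 ]
[317.26725237 246.21982792]
```

```bash
python3 -m handwheel '[{"gripper":-1,"offset":[0,-0.5,30],"rotation":[0,0,0]},{"gripper":-1,"offset":[0,-0.5,55],"rotation":[0,0,0]},{"gripper":-1,"offset":[0,-0.5,75],"rotation":[0,0,0]},{"gripper":-1,"offset":[0,-0.5,90],"rotation":[0,0,0]},{"gripper":-1,"offset":[0,-0.5,100],"rotation":[0,0,0]},{"gripper":-1,"offset":[0,-0.5,100],"rotation":[0,0,0]},{"gripper":-1,"offset":[0,-0.5,100],"rotation":[0,0,0]},{"gripper":-1,"offset":[0,-0.5,100],"rotation":[0,0,0]}]' 90;python3 -m handwheel '[{"gripper":1,"offset":[0,0,0],"rotation":[0,0,0]},{"gripper":1,"offset":[0,0,0],"rotation":[0,0,0]},{"gripper":1,"offset":[0,0,0],"rotation":[0,0,0]},{"gripper":1,"offset":[0,0,0],"rotation":[0,0,0]},{"gripper":1,"offset":[0,0,0],"rotation":[0,0,0]},{"gripper":1,"offset":[0,0,0],"rotation":[0,0,0]},{"gripper":1,"offset":[0,0,0],"rotation":[0,0,0]},{"gripper":1,"offset":[0,0,0],"rotation":[0,0,0]}]' 90
```

```text
t: 27.15
tool_pos: [0.4593, -0.247, -0.0134]
tool_rot: [0.054, -2.619, 0.016]
contact_force: [-0.0, 0.1, 0.0]
opening: 0.0853
grip_force: 0.0
t: 28.15
tool_pos: [0.4596, -0.2471, -0.0133]
tool_rot: [0.054, -2.62, 0.017]
contact_force: [5.3, -0.7, 5.7]
opening: 0.0631
grip_force: 99.0
```

```bash
cat >> h.py <<'E'
FY=35.4;F=np.array([.5984,.2839,.010]);fx=np.array([np.cos(np.radians(FY)),np.sin(np.radians(FY)),0]);fy=np.array([-fx[1],fx[0],0]);fz=np.array([0,0,1.])
def fp(x,y,z): return F+x*fx+y*fy+z*fz
E
python3 -c "
from h import *
p,M,o=state();plan(p+[0,0,.09],M);plan(p+[0,.1,.09],M)
M=tilted(125.4,-30);print(M[:,2]);plan(tcp(fp(-.028,0,.075),M,.045),M)"
```

```text
offset [44.8, -0.1, -78.1] rot [0.0, 0.0, 0.0] dist 90.0 deg 0.0
offset [41.3, 99.8, -80.3] rot [0.0, 0.0, 0.0] dist 135.0 deg 0.0
[ 0.4075639   0.28964059 -0.8660254 ]
offset [-105.5, 521.7, -130.0] rot [-0.002, -1.015, -0.603] dist 548.0 deg 67.6
```

```bash
python3 -m handwheel '[{"gripper":1,"offset":[10,0,-17],"rotation":[0,0,0]},{"gripper":1,"offset":[25,0,-43],"rotation":[0,0,0]},{"gripper":1,"offset":[40,0,-69],"rotation":[0,0,0]},{"gripper":1,"offset":[45,20,-78],"rotation":[0,-0.1,-0.06]},{"gripper":1,"offset":[30,60,-85],"rotation":[0,-0.25,-0.15]},{"gripper":1,"offset":[15,110,-90],"rotation":[0,-0.4,-0.24]},{"gripper":1,"offset":[0,160,-95],"rotation":[0,-0.54,-0.32]},{"gripper":1,"offset":[-15,210,-98],"rotation":[0,-0.68,-0.4]}]' 90;python3 -c "
from h import *
M=tilted(125.4,-30);plan(tcp(fp(-.028,0,.075),M,.045),M);print(state()[2]['q'])"
```

```text
t: 29.15
tool_pos: [0.5103, -0.0324, 0.0626]
tool_rot: [-0.627, 2.909, 0.157]
contact_force: [0.1, 0.4, -2.8]
opening: 0.0628
grip_force: 98.6
offset [-197.3, 247.8, 70.3] rot [-0.0, -0.335, -0.2] dist 324.0 deg 22.4
[-0.31416971 -0.17552609  2.08606582  0.18900233  1.14975184 -2.37997548]
```

```bash
python3 -m handwheel '[{"gripper":1,"offset":[-33,41,12],"rotation":[0,-0.05,-0.03]},{"gripper":1,"offset":[-66,82,24],"rotation":[0,-0.1,-0.06]},{"gripper":1,"offset":[-99,124,35],"rotation":[0,-0.16,-0.1]},{"gripper":1,"offset":[-132,165,47],"rotation":[0,-0.22,-0.13]},{"gripper":1,"offset":[-165,206,59],"rotation":[0,-0.28,-0.16]},{"gripper":1,"offset":[-197,248,70],"rotation":[0,-0.335,-0.2]},{"gripper":1,"offset":[-197,248,70],"rotation":[0,-0.335,-0.2]},{"gripper":1,"offset":[-197,248,70],"rotation":[0,-0.335,-0.2]}]' 90;python3 - <<'E'
from h import *
M=tilted(125.4,-30);plan(tcp(fp(-.028,0,.0235),M,.045),M)
p,M,o=state()
W=ctrl.get_image("wrist");c=p-.045*M[:,2]; print(c,proj(W,c))
cv2.imwrite("pics/w6.png",cv2.resize(W["image"],(480,360))[:,:,::-1])
E
```

```text
t: 30.15
tool_pos: [0.5939, 0.2781, 0.0446]
tool_rot: [-0.801, 2.517, 0.212]
contact_force: [-0.3, -0.6, -3.5]
opening: 0.0629
grip_force: 99.9
offset [23.4, 2.2, 44.3] rot [-0.001, -0.006, -0.002] dist 50.0 deg 0.4
[0.57575361 0.26519661 0.08369654] [318.17807477 343.20235575]
```

View pics/w6.png

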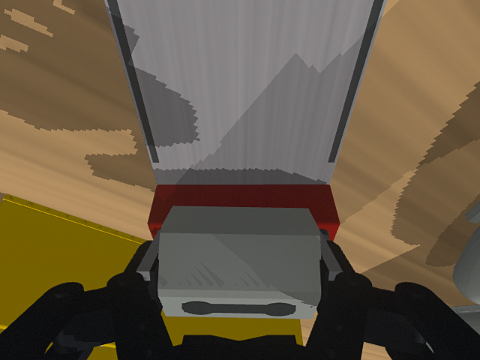

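```bash
python3 -m handwheel '[{"gripper":1,"offset":[6,1,10],"rotation":[0,0,0]},{"gripper":1,"offset":[11,2,21],"rotation":[0,0,0]},{"gripper":1,"offset":[16,2,30],"rotation":[0,0,0]},{"gripper":1,"offset":[20,2,38],"rotation":[0,0,0]},{"gripper":1,"offset":[23.4,2.2,44],"rotation":[0,0,0]},{"gripper":1,"offset":[23.4,2.2,44],"rotation":[0,0,0]},{"gripper":1,"offset":[23.4,2.2,44],"rotation":[0,0,0]},{"gripper":1,"offset":[23.4,2.2,44],"rotation":[0,0,0]}]' 90
```

```text
t: 31.2
tool_pos: [0.5958, 0.2814, -0.0033]
tool_rot: [-0.799, 2.513, 0.212]
contact_force: [-0.6, -0.2, -3.2]
opening: 0.0629
grip_force: 99.9
```

```bash
python3 -m handwheel '[{"gripper":1,"offset":[0.5,0,0.9],"rotation":[0,0,0]},{"gripper":1,"offset":[1,0,1.7],"rotation":[0,0,0]},{"gripper":1,"offset":[1.5,0,2.6],"rotation":[0,0,0]},{"gripper":1,"offset":[1.5,0,2.6],"rotation":[0,0,0]},{"gripper":1,"offset":[1.5,0,2.6],"rotation":[0,0,0]},{"gripper":1,"offset":[1.5,0,2.6],"rotation":[0,0,0]},{"gripper":1,"offset":[1.5,0,2.6],"rotation":[0,0,0]},{"gripper":1,"offset":[1.5,0,2.6],"rotation":[0,0,0]}]'
```

```text
t: 32.2
tool_pos: [0.5958, 0.2813, -0.0066]
tool_rot: [-0.798, 2.513, 0.212]
contact_force: [-0.4, -0.8, -3.0]
opening: 0.063
grip_force: 100.4
```

```bash
python3 -m handwheel '[{"gripper":1,"offset":[0.5,0,0.9],"rotation":[0,0,0]},{"gripper":1,"offset":[1,0,1.7],"rotation":[0,0,0]},{"gripper":1,"offset":[1.5,0,2.6],"rotation":[0,0,0]},{"gripper":1,"offset":[1.5,0,2.6],"rotation":[0,0,0]},{"gripper":1,"offset":[1.5,0,2.6],"rotation":[0,0,0]},{"gripper":1,"offset":[1.5,0,2.6],"rotation":[0,0,0]},{"gripper":1,"offset":[1.5,0,2.6],"rotation":[0,0,0]},{"gripper":1,"offset":[1.5,0,2.6],"rotation":[0,0,0]}]'
```

```text
t: 33.2
tool_pos: [0.596, 0.2815, -0.0069]
tool_rot: [-0.801, 2.512, 0.212]
contact_force: [-22.0, -10.7, 23.4]
opening: 0.0631
grip_force: 104.5
```

```bash
python3 -m handwheel '[{"gripper":1,"offset":[-1.2,0,-2.2],"rotation":[0,0,0]},{"gripper":1,"offset":[-1.2,0,-2.2],"rotation":[0,0,0]},{"gripper":-1,"offset":[-1.2,0,-2.2],"rotation":[0,0,0]},{"gripper":-1,"offset":[-1.2,0,-2.2],"rotation":[0,0,0]},{"gripper":-1,"offset":[-1.2,0,-2.2],"rotation":[0,0,0]},{"gripper":-1,"offset":[-1.2,0,-30],"rotation":[0,0,0]},{"gripper":-1,"offset":[-1.2,0,-80],"rotation":[0,0,0]},{"gripper":-1,"offset":[-1.2,0,-130],"rotation":[0,0,0]}]';python3 - <<'E'
from h import *
M=tilted(88.9,30);plan(tcp([.630,-.101,.025],M,-.075),M)
W=ctrl.get_image("wrist");h=cv2.cvtColor(W["image"],cv2.COLOR_RGB2HSV)
T=ctrl.get_image("top");h=cv2.cvtColor(T["image"],cv2.COLOR_RGB2HSV)
m=(h[...,1]<70)&(h[...,2]>130);m[:185]=0;m[310:]=0;m[:,:300]=0;m[:,440:]=0
for r,a,c in blobs(m,60): print(r,a,onz(T,*r[0],.04).round(3))
cv2.imwrite("pics/w7.png",W["image"][:,:,::-1])
c=fp(-.026,0,.044);print(proj(W,c))
m=cv2.cvtColor(W["image"],cv2.COLOR_RGB2GRAY)
u,v=proj(W,c).astype(int);roi=m[v-50:v+50,u-100:u+100]
for r,a,cc in blobs(roi<65,40):
    q=np.array(r[0])+[u-100,v-50];X=onz(W,*q,.054);d=X-F;print("dark",q,np.round(r[1]),round(r[2]),"fence xy",(d@fx).round(4),(d@fy).round(4))
E
```

```text
t: 34.2
tool_pos: [0.5431, 0.2443, 0.1047]
tool_rot: [-0.799, 2.513, 0.212]
contact_force: [1.7, -0.4, 0.1]
opening: 0.0856
grip_force: 0.0
offset [92.5, -354.3, -35.8] rot [-0.002, 1.008, 0.663] dist 368.0 deg 69.1
((349.5, 211.5), (17.0, 23.0), 90.0) 355.5 [ 0.627 -0.102  0.04 ]
[319.01068555 262.93410356]
dark [318.99999237 263.99999619] [76. 14.] 0 fence xy -0.025 -0.0
dark [320.5 268. ] [ 56. 177.] 90 fence xy -0.0211 0.0009
```

```bash
python3 -m handwheel '[{"gripper":-1,"offset":[5,-45,-40],"rotation":[0,0.13,0.09]},{"gripper":-1,"offset":[20,-90,-70],"rotation":[0,0.27,0.18]},{"gripper":-1,"offset":[40,-140,-80],"rotation":[0,0.42,0.28]},{"gripper":-1,"offset":[55,-190,-80],"rotation":[0,0.57,0.37]},{"gripper":-1,"offset":[70,-240,-75],"rotation":[0,0.72,0.47]},{"gripper":-1,"offset":[82,-290,-60],"rotation":[0,0.87,0.57]},{"gripper":-1,"offset":[92,-340,-45],"rotation":[0,1.008,0.663]},{"gripper":-1,"offset":[92.5,-354,-36],"rotation":[0,1.008,0.663]}]';python3 -c "
from h import *
M=tilted(88.9,30);plan(tcp([.630,-.101,.025],M,-.075),M);plan(tcp([.630,-.101,.025],M,.045),M)
p,M,o=state();print(o['q'])"
```

```text
t: 35.3
tool_pos: [0.6668, -0.103, 0.0792]
tool_rot: [-0.028, -2.607, -0.009]
contact_force: [-0.6, 0.7, -0.6]
opening: 0.0857
grip_force: 0.0
offset [4.9, 1.3, -9.6] rot [0.002, -0.011, -0.001] dist 11.0 deg 0.6
offset [3.6, 1.1, 110.4] rot [0.002, -0.011, -0.001] dist 110.0 deg 0.6
[-0.21824857  0.64444779  1.1614441  -0.10332208  1.86055346 -1.77086818]
```

```bash
python3 - <<'E'
from h import *
W=ctrl.get_image("wrist");h=cv2.cvtColor(W["image"],cv2.COLOR_RGB2HSV);m=(h[...,1]<70)&(h[...,2]>120);m[330:]=0
for r,a,c in blobs(m,300): print(np.round(r[0]),np.round(r[1]),round(r[2]),onz(W,*r[0],.04).round(3))
M=tilted(88.9,30);plan(tcp([.630,-.101,.025],M,.045),M)
E
python3 -m handwheel '[{"gripper":-1,"offset":[3.6,1.1,25],"rotation":[0,-0.01,0]},{"gripper":-1,"offset":[3.6,1.1,50],"rotation":[0,-0.01,0]},{"gripper":-1,"offset":[3.6,1.1,75],"rotation":[0,-0.01,0]},{"gripper":-1,"offset":[3.6,1.1,95],"rotation":[0,-0.01,0]},{"gripper":-1,"offset":[3.6,1.1,110],"rotation":[0,-0.01,0]},{"gripper":-1,"offset":[3.6,1.1,110],"rotation":[0,-0.01,0]},{"gripper":-1,"offset":[3.6,1.1,110],"rotation":[0,-0.01,0]},{"gripper":1,"offset":[3.6,1.1,110],"rotation":[0,-0.01,0]}]' 90;python3 -m handwheel '[{"gripper":1,"offset":[0,0,0],"rotation":[0,0,0]},{"gripper":1,"offset":[0,0,0],"rotation":[0,0,0]},{"gripper":1,"offset":[0,0,0],"rotation":[0,0,0]},{"gripper":1,"offset":[0,0,0],"rotation":[0,0,0]},{"gripper":1,"offset":[0,0,0],"rotation":[0,0,0]},{"gripper":1,"offset":[0,0,0],"rotation":[0,0,0]},{"gripper":1,"offset":[0,0,0],"rotation":[0,0,0]},{"gripper":1,"offset":[0,0,0],"rotation":[0,0,0]}]' 90; python3 -c "
from h import *
p,M,o=state();c=p-.045*M[:,2];print(c);plan(p+[0,0,.05],M)
M2=tilted(88.9,-30);plan(tcp(c+[-.04,0,.05],M2,.045),M2)"
```

```text
[321. 242.] [119.  81.] 1 [ 0.635 -0.101  0.04 ]
offset [3.4, 1.1, 112.6] rot [0.001, -0.007, -0.001] dist 113.0 deg 0.4
t: 36.35
tool_pos: [0.6109, -0.0993, -0.0034]
tool_rot: [-0.025, -2.631, -0.004]
contact_force: [0.1, -0.3, -0.3]
opening: 0.0699
grip_force: 0.0
t: 37.35
tool_pos: [0.6117, -0.0996, -0.0029]
tool_rot: [-0.026, -2.633, -0.003]
contact_force: [4.3, -1.3, 5.7]
opening: 0.0626
grip_force: 101.2
[ 0.63359177 -0.09991161  0.03644578]
offset [24.4, -0.1, -43.7] rot [0.0, 0.0, 0.0] dist 50.0 deg 0.0
offset [20.6, -0.8, -46.1] rot [-0.003, -1.032, 0.001] dist 51.0 deg 59.1
```

```bash
python3 -m handwheel '[{"gripper":-1,"offset":[0,0,0],"rotation":[0,0,0]},{"gripper":-1,"offset":[0,0,0],"rotation":[0,0,0]},{"gripper":-1,"offset":[1,0,6],"rotation":[0,0,0]},{"gripper":-1,"offset":[2,0,11],"rotation":[0,0,0]},{"gripper":-1,"offset":[2,0,11],"rotation":[0,0,0]},{"gripper":1,"offset":[2,0,11],"rotation":[0,0,0]},{"gripper":1,"offset":[2,0,11],"rotation":[0,0,0]},{"gripper":1,"offset":[2,0,11],"rotation":[0,0,0]}]' 90;python3 -m handwheel '[{"gripper":1,"offset":[2,0,-4],"rotation":[0,0,0]},{"gripper":1,"offset":[12,0,-22],"rotation":[0,0,0]},{"gripper":1,"offset":[24,0,-43],"rotation":[0,-0.15,0]},{"gripper":1,"offset":[24,0,-44],"rotation":[0,-0.33,0]},{"gripper":1,"offset":[23,0,-45],"rotation":[0,-0.51,0]},{"gripper":1,"offset":[22,0,-46],"rotation":[0,-0.69,0]},{"gripper":1,"offset":[21,0,-46],"rotation":[0,-0.87,0]},{"gripper":1,"offset":[21,0,-46],"rotation":[0,-1.03,0]}]' 90; python3 -c "
from h import *
p,M,o=state();c=p-.045*M[:,2];print(c)
M2=tilted(88.9,-30);plan(tcp([.60,-.1,.03],M2,.045),M2)"
```

```text
t: 38.35
tool_pos: [0.6036, -0.0991, -0.0124]
tool_rot: [-0.025, -2.631, -0.004]
contact_force: [3.5, -1.1, 1.2]
opening: 0.063
grip_force: 98.9
t: 39.35
tool_pos: [0.6063, -0.0987, 0.0387]
tool_rot: [0.023, 2.62, -0.009]
contact_force: [-0.6, 0.6, -4.4]
opening: 0.0628
grip_force: 98.9
[ 0.58386075 -0.09816596  0.07774398]
offset [9.7, -1.4, 49.5] rot [-0.001, -0.002, 0.002] dist 50.0 deg 0.2
```

```bash
python3 -m handwheel '[{"gripper":1,"offset":[8,0,13],"rotation":[0,0,0]},{"gripper":1,"offset":[15,0,26],"rotation":[0,0,0]},{"gripper":1,"offset":[20,0,35],"rotation":[0,0,0]},{"gripper":1,"offset":[23,0,40],"rotation":[0,0,0]},{"gripper":1,"offset":[23,0,40],"rotation":[0,0,0]},{"gripper":1,"offset":[24,0,41.5],"rotation":[0,0,0]},{"gripper":1,"offset":[25,0,43],"rotation":[0,0,0]},{"gripper":1,"offset":[25,0,43],"rotation":[0,0,0]}]' 90;python3 -m handwheel '[{"gripper":1,"offset":[0.5,0,0.9],"rotation":[0,0,0]},{"gripper":1,"offset":[1,0,1.7],"rotation":[0,0,0]},{"gripper":1,"offset":[1.5,0,2.6],"rotation":[0,0,0]},{"gripper":1,"offset":[1.5,0,2.6],"rotation":[0,0,0]},{"gripper":1,"offset":[1.5,0,2.6],"rotation":[0,0,0]},{"gripper":1,"offset":[1.5,0,2.6],"rotation":[0,0,0]},{"gripper":1,"offset":[1.5,0,2.6],"rotation":[0,0,0]},{"gripper":1,"offset":[1.5,0,2.6],"rotation":[0,0,0]}]'
```

```text
t: 40.35
tool_pos: [0.6065, -0.099, -0.0122]
tool_rot: [0.024, 2.624, -0.008]
contact_force: [-0.6, -0.3, -2.9]
opening: 0.0631
grip_force: 99.1
t: 41.35
tool_pos: [0.6065, -0.099, -0.0153]
tool_rot: [0.024, 2.624, -0.008]
contact_force: [-0.2, -0.4, -2.9]
opening: 0.0631
grip_force: 99.1
```

```bash
python3 -m handwheel '[{"gripper":1,"offset":[0.5,0,0.9],"rotation":[0,0,0]},{"gripper":1,"offset":[1,0,1.7],"rotation":[0,0,0]},{"gripper":1,"offset":[1.5,0,2.6],"rotation":[0,0,0]},{"gripper":1,"offset":[1.5,0,2.6],"rotation":[0,0,0]},{"gripper":1,"offset":[1.5,0,2.6],"rotation":[0,0,0]},{"gripper":1,"offset":[1.5,0,2.6],"rotation":[0,0,0]},{"gripper":1,"offset":[1.5,0,2.6],"rotation":[0,0,0]},{"gripper":1,"offset":[1.5,0,2.6],"rotation":[0,0,0]}]'
```

```text
t: 42.35
tool_pos: [0.6065, -0.099, -0.0183]
tool_rot: [0.024, 2.624, -0.008]
contact_force: [0.8, 0.3, -3.0]
opening: 0.0628
grip_force: 99.1
```

```bash
python3 -m handwheel '[{"gripper":1,"offset":[0.5,0,0.9],"rotation":[0,0,0]},{"gripper":1,"offset":[1,0,1.7],"rotation":[0,0,0]},{"gripper":1,"offset":[1.5,0,2.6],"rotation":[0,0,0]},{"gripper":1,"offset":[1.5,0,2.6],"rotation":[0,0,0]},{"gripper":1,"offset":[1.5,0,2.6],"rotation":[0,0,0]},{"gripper":1,"offset":[1.5,0,2.6],"rotation":[0,0,0]},{"gripper":1,"offset":[1.5,0,2.6],"rotation":[0,0,0]},{"gripper":1,"offset":[1.5,0,2.6],"rotation":[0,0,0]}]'
python3 - <<'E'
from h import *
W=ctrl.get_image("wrist");cv2.imwrite("pics/w8.png",cv2.resize(W["image"],(480,360))[:,:,::-1])
E
```

```text
t: 43.35
tool_pos: [0.6084, -0.0995, -0.0187]
tool_rot: [0.024, 2.62, -0.01]
contact_force: [-6.0, 2.4, 10.7]
opening: 0.0633
grip_force: 101.0
```

```bash
python3 -m handwheel '[{"gripper":1,"offset":[-1,0,-1.7],"rotation":[0,0,0]},{"gripper":1,"offset":[-1,0,-1.7],"rotation":[0,0,0]},{"gripper":-1,"offset":[-1,0,-1.7],"rotation":[0,0,0]},{"gripper":-1,"offset":[-1,0,-1.7],"rotation":[0,0,0]},{"gripper":-1,"offset":[-1,0,-1.7],"rotation":[0,0,0]},{"gripper":-1,"offset":[-1,0,-35],"rotation":[0,0,0]},{"gripper":-1,"offset":[-1,0,-80],"rotation":[0,0,0]},{"gripper":-1,"offset":[-1,0,-130],"rotation":[0,0,0]}]';python3 - <<'E'
from h import *
W=ctrl.get_image("wrist");p,M,o=state();print(p)
c=[.59,-.1,.035];u,v=proj(W,c).astype(int);print(u,v)
cv2.imwrite("pics/w9.png",cv2.resize(W["image"][v-90:v+90,u-120:u+120],(640,480),interpolation=cv2.INTER_CUBIC)[:,:,::-1])
E
```

```text
t: 44.4
tool_pos: [0.542, -0.0975, 0.0926]
tool_rot: [0.025, 2.626, -0.008]
contact_force: [-0.2, -0.3, 0.1]
opening: 0.0852
grip_force: 0.0
[ 0.54427871 -0.09880634  0.10101274]
316 261
```

View pics/w9.png

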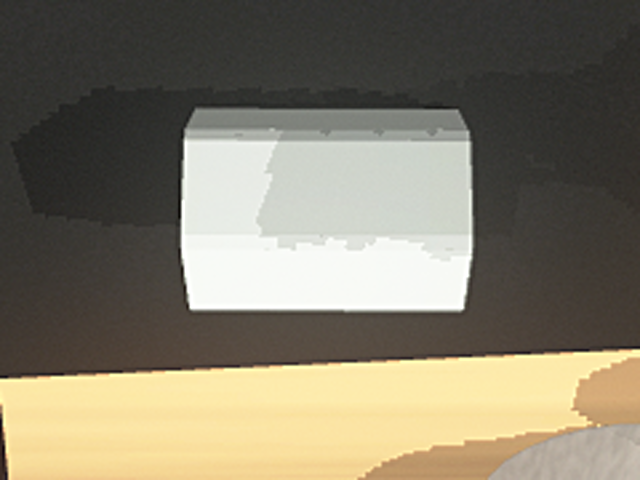

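Run:
```python
from h import *
W=ctrl.get_image("wrist")
P=np.array([onz(W,196+x*.375,171+y*.375,.047)[:2] for x,y in((183,240),(471,240),(465,310),(189,310))]);c=P.mean(0);print(P.round(4),c,np.linalg.norm(P-np.roll(P,-1,0),axis=1),[np.degrees(np.arctan2(*(P[i]-P[j])[[1,0]])) for i,j in((1,0),(2,3))])
M=tilted(89,30);plan(tcp([*c,.025],M,-.055),M)
```

```text
[[ 0.5889 -0.1332]
 [ 0.5897 -0.0666]
 [ 0.617  -0.066 ]
 [ 0.6163 -0.1349]] [ 0.60296427 -0.10020218] [0.06661076 0.02731307 0.06887276 0.0274059 ] [np.float64(89.38410535030867), np.float64(89.44641779607886)]
offset [-59.6, 0.4, 66.3] rot [-0.007, 1.053, -0.002] dist 89.0 deg 60.3
```

Run:
```python
from h import *
W=ctrl.get_image("wrist");W["xyz"]=np.array(W["xyz"])-(state()[0]-[.542,-.0975,.0926])
P=np.array([onz(W,196+x*.375,171+y*.375,.047)[:2] for x,y in((183,240),(471,240),(465,310),(189,310))]);c=P.mean(0);print(state()[0],c,np.linalg.norm(P-np.roll(P,-1,0),axis=1),[np.degrees(np.arctan2(*(P[i]-P[j])[[1,0]])) for i,j in((1,0),(2,3))])
M=tilted(89.3,30);plan(tcp([*c,.025],M,-.055),M)
```

```text
[ 0.54469264 -0.09872739  0.09676099] [ 0.59467528 -0.09932286] [0.06442472 0.02646962 0.06662977 0.02656604] [np.float64(89.37320759300836), np.float64(89.44001903997113)]
offset [-55.0, 0.7, 59.7] rot [-0.005, 1.048, -0.008] dist 81.0 deg 60.1
```

```bash
python3 -m handwheel '[{"gripper":-1,"offset":[-10,0.7,0],"rotation":[0,0.17,0]},{"gripper":-1,"offset":[-20,0.7,10],"rotation":[0,0.34,0]},{"gripper":-1,"offset":[-30,0.7,25],"rotation":[0,0.51,0]},{"gripper":-1,"offset":[-40,0.7,40],"rotation":[0,0.68,0]},{"gripper":-1,"offset":[-50,0.7,50],"rotation":[0,0.86,0]},{"gripper":-1,"offset":[-55,0.7,59],"rotation":[0,1.048,-0.008]},{"gripper":-1,"offset":[-55,0.7,59],"rotation":[0,1.048,-0.008]},{"gripper":-1,"offset":[-55,0.7,59],"rotation":[0,1.048,-0.008]}]';python3 - <<'E'
from h import *
W=ctrl.get_image("wrist");g=cv2.cvtColor(W["image"],cv2.COLOR_RGB2GRAY);h=cv2.cvtColor(W["image"],cv2.COLOR_RGB2HSV)
u,v=proj(W,[.594,-.0995,.04]).astype(int);print(u,v)
m=(g>90)&(h[...,1]<70);m[330:]=0
for r,a,c in blobs(m,1500): print(np.round(r[0]),np.round(r[1]),round(r[2]),onz(W,*r[0],.04).round(3))
for r,a,c in blobs(g[v-60:v+60,u-70:u+70]<70,100): print("dark",np.array(r[0])+[u-70,v-60],np.round(r[1]),r[2])
M=tilted(89.3,30);plan(tcp([.594,-.0995,.025],M,.045),M)
E
```

```text
t: 45.55
tool_pos: [0.6192, -0.0982, 0.0664]
tool_rot: [-0.015, -2.609, -0.003]
contact_force: [0.4, -0.3, 0.5]
opening: 0.0858
grip_force: 0.0
315 248
[317. 245.] [127.  86.] 1 [ 0.592 -0.099  0.04 ]
[621.  25.] [107.  57.] 45 [0.459 0.085 0.04 ]
dark [314.5 247.5] [119. 139.] 90.0
offset [-0.1, -1.2, 95.5] rot [-0.002, -0.006, 0.0] dist 96.0 deg 0.4
```

```bash
python3 -m handwheel '[{"gripper":-1,"offset":[3.4,-1,25],"rotation":[0,0,0]},{"gripper":-1,"offset":[3.4,-1,50],"rotation":[0,0,0]},{"gripper":-1,"offset":[3.4,-1,72],"rotation":[0,0,0]},{"gripper":-1,"offset":[3.4,-1,88],"rotation":[0,0,0]},{"gripper":-1,"offset":[3.4,-1,97],"rotation":[0,0,0]},{"gripper":-1,"offset":[3.4,-1,97],"rotation":[0,0,0]},{"gripper":-1,"offset":[3.4,-1,97],"rotation":[0,0,0]},{"gripper":-1,"offset":[3.4,-1,97],"rotation":[0,0,0]}]' 90;python3 -c "
from h import *
M=tilted(89.3,30);plan(tcp([.590,-.0995,.025],M,.045),M)"
```

```text
t: 46.6
tool_pos: [0.5689, -0.0991, -0.0132]
tool_rot: [-0.015, -2.612, -0.002]
contact_force: [-0.4, 0.1, 0.3]
opening: 0.0856
grip_force: 0.0
offset [0.8, -0.1, 1.4] rot [-0.002, -0.006, 0.0] dist 2.0 deg 0.3
```

Now close and compute the lift and transfer.

```bash
python3 -m handwheel '[{"gripper":1,"offset":[0,0,0],"rotation":[0,0,0]},{"gripper":1,"offset":[0,0,0],"rotation":[0,0,0]},{"gripper":1,"offset":[0,0,0],"rotation":[0,0,0]},{"gripper":1,"offset":[0,0,0],"rotation":[0,0,0]},{"gripper":1,"offset":[0,0,0],"rotation":[0,0,0]},{"gripper":1,"offset":[0,0,0],"rotation":[0,0,0]},{"gripper":1,"offset":[25,0,-43],"rotation":[0,0,0]},{"gripper":1,"offset":[45,0,-78],"rotation":[0,0,0]}]' 90;python3 -c "
from h import *
M=tilted(125.4,-30);plan(tcp(fp(-.085,0,.075),M,.045),M)"
```

```text
t: 47.6
tool_pos: [0.5664, -0.0985, 0.0751]
tool_rot: [-0.015, -2.605, -0.004]
contact_force: [-0.4, -0.3, -2.6]
opening: 0.0627
grip_force: 99.5
offset [4.8, 346.0, 36.6] rot [0.004, -1.023, -0.659] dist 348.0 deg 69.7
```

```bash
python3 -m handwheel '[{"gripper":1,"offset":[1,45,-12],"rotation":[0,-0.13,-0.08]},{"gripper":1,"offset":[2,92,-10],"rotation":[0,-0.28,-0.18]},{"gripper":1,"offset":[3,140,-5],"rotation":[0,-0.43,-0.28]},{"gripper":1,"offset":[3,190,0],"rotation":[0,-0.58,-0.37]},{"gripper":1,"offset":[4,240,10],"rotation":[0,-0.73,-0.47]},{"gripper":1,"offset":[4,290,20],"rotation":[0,-0.88,-0.57]},{"gripper":1,"offset":[5,330,32],"rotation":[0,-1.02,-0.66]},{"gripper":1,"offset":[5,346,37],"rotation":[0,-1.023,-0.66]}]' 90;python3 -c "
from h import *
M=tilted(125.4,-30);plan(tcp(fp(-.080,0,.030),M,.045),M)"
```

```text
t: 48.6
tool_pos: [0.5409, 0.2472, 0.0382]
tool_rot: [-0.808, 2.518, 0.22]
contact_force: [0.9, -0.5, -3.7]
opening: 0.063
grip_force: 99.6
offset [9.1, -3.6, 37.6] rot [0.007, -0.008, 0.001] dist 39.0 deg 0.6
```

```bash
python3 -m handwheel '[{"gripper":1,"offset":[4,-3.6,15],"rotation":[0,0,0]},{"gripper":1,"offset":[7,-3.6,28],"rotation":[0,0,0]},{"gripper":1,"offset":[9,-3.6,37],"rotation":[0,0,0]},{"gripper":1,"offset":[9,-3.6,37],"rotation":[0,0,0]},{"gripper":1,"offset":[10,-3.6,39],"rotation":[0,0,0]},{"gripper":1,"offset":[11,-3.6,41],"rotation":[0,0,0]},{"gripper":1,"offset":[11,-3.6,41],"rotation":[0,0,0]},{"gripper":1,"offset":[11,-3.6,41],"rotation":[0,0,0]}]' 90;python3 -m handwheel '[{"gripper":1,"offset":[0.5,0,0.9],"rotation":[0,0,0]},{"gripper":1,"offset":[1,0,1.7],"rotation":[0,0,0]},{"gripper":1,"offset":[1.5,0,2.6],"rotation":[0,0,0]},{"gripper":1,"offset":[1.5,0,2.6],"rotation":[0,0,0]},{"gripper":1,"offset":[1.5,0,2.6],"rotation":[0,0,0]},{"gripper":1,"offset":[1.5,0,2.6],"rotation":[0,0,0]},{"gripper":1,"offset":[1.5,0,2.6],"rotation":[0,0,0]},{"gripper":1,"offset":[1.5,0,2.6],"rotation":[0,0,0]}]'
python3 - <<'E'
from h import *
p,M,o=state();print(p-.045*M[:,2]-F)
W=ctrl.get_image("wrist");g=cv2.cvtColor(W["image"],cv2.COLOR_RGB2GRAY);u,v=proj(W,fp(-.08,0,.044)).astype(int)
for r,a,c in blobs(g[v-40:v+60,u-70:u+70]<65,100): 
    q=np.array(r[0])+[u-70,v-40];X=onz(W,*q,.054)-F;print("dark",q,np.round(r[1]),r[2],X@fx,X@fy)
E
```

```text
t: 49.6
tool_pos: [0.5609, 0.2509, 0.0057]
tool_rot: [-0.801, 2.504, 0.216]
contact_force: [-0.7, -0.1, -2.3]
opening: 0.0632
grip_force: 99.7
t: 50.6
tool_pos: [0.5608, 0.2509, 0.0025]
tool_rot: [-0.801, 2.505, 0.216]
contact_force: [0.6, 0.2, -3.2]
opening: 0.0627
grip_force: 99.7
[-0.05613511 -0.04618416  0.03136127]
dark [330.5 425.5] [  3. 113.] 90.0 -0.0281893204183516 -9.773299316336026e-05
dark [328.95877838 400.6157074 ] [130.  18.] 0.5115558505058289 -0.05397928980153338 -0.001237490528217939
```

```bash
python3 -m handwheel '[{"gripper":1,"offset":[3.5,0,-2],"rotation":[0,0,0]},{"gripper":1,"offset":[7,0,-4],"rotation":[0,0,0]},{"gripper":1,"offset":[8,0,-2],"rotation":[0,0,0]},{"gripper":1,"offset":[9,0,0],"rotation":[0,0,0]},{"gripper":1,"offset":[10.5,0,2],"rotation":[0,0,0]},{"gripper":1,"offset":[10.5,0,2],"rotation":[0,0,0]},{"gripper":1,"offset":[10.5,0,2],"rotation":[0,0,0]},{"gripper":1,"offset":[10.5,0,2],"rotation":[0,0,0]}]' 90;python3 -m handwheel '[{"gripper":1,"offset":[0.5,0,0.9],"rotation":[0,0,0]},{"gripper":1,"offset":[1,0,1.7],"rotation":[0,0,0]},{"gripper":1,"offset":[1.5,0,2.6],"rotation":[0,0,0]},{"gripper":1,"offset":[1.5,0,2.6],"rotation":[0,0,0]},{"gripper":1,"offset":[1.5,0,2.6],"rotation":[0,0,0]},{"gripper":1,"offset":[1.5,0,2.6],"rotation":[0,0,0]},{"gripper":1,"offset":[1.5,0,2.6],"rotation":[0,0,0]},{"gripper":1,"offset":[1.5,0,2.6],"rotation":[0,0,0]}]'; python3 -c "
from h import *
p,M,o=state();d=p-.045*M[:,2]-F;print(d@fx,d@fy,d[2])"
```

```text
t: 51.65
tool_pos: [0.5547, 0.2464, -0.0041]
tool_rot: [-0.801, 2.504, 0.216]
contact_force: [0.3, 0.4, -1.1]
opening: 0.0629
grip_force: 99.8
t: 52.65
tool_pos: [0.5564, 0.247, -0.0041]
tool_rot: [-0.801, 2.5, 0.216]
contact_force: [-10.0, -1.5, 16.3]
opening: 0.0628
grip_force: 102.3
-0.07848456131044795 -0.005701508396627794 0.02461607401163706
```

```bash
python3 -m handwheel '[{"gripper":1,"offset":[-1,0,-2],"rotation":[0,0,0]},{"gripper":1,"offset":[-1,0,-2],"rotation":[0,0,0]},{"gripper":-1,"offset":[-1,0,-2],"rotation":[0,0,0]},{"gripper":-1,"offset":[-1,0,-2],"rotation":[0,0,0]},{"gripper":-1,"offset":[-1,0,-2],"rotation":[0,0,0]},{"gripper":-1,"offset":[-1,0,-35],"rotation":[0,0,0]},{"gripper":-1,"offset":[-1,0,-90],"rotation":[0,0,0]},{"gripper":-1,"offset":[-1,0,-140],"rotation":[0,0,0]}]';python3 -m handwheel '[{"gripper":-1,"offset":[0,0,0],"rotation":[0,0,0]},{"gripper":-1,"offset":[0,0,-20],"rotation":[0,0.17,0]},{"gripper":0,"offset":[0,0,-20],"rotation":[0,0.34,0]},{"gripper":0,"offset":[0,0,-20],"rotation":[0,0.52,0]},{"gripper":0,"offset":[0,0,-20],"rotation":[0,0.52,0]},{"gripper":0,"offset":[0,0,-20],"rotation":[0,0.52,0]},{"gripper":0,"offset":[0,0,-20],"rotation":[0,0.52,0]},{"gripper":0,"offset":[0,0,-20],"rotation":[0,0.52,0]}]';python3 - <<'E'
from h import *
W=ctrl.get_image("wrist");T=ctrl.get_image("top");g=cv2.cvtColor(W["image"],cv2.COLOR_RGB2GRAY);print(state()[0])
for xx in(-.025,-.078):
    u,v=proj(W,fp(xx,0,.044)).astype(int);y0=max(v-22,0)
    for r,a,c in blobs(g[y0:v+22,u-80:u+80]<70,60):
        q=np.array(r[0])+[u-80,y0];X=onz(W,*q,.054)-F;print(xx,"dark",q.round(),np.round(r[1]),round(r[2],1),(X@fx).round(4),(X@fy).round(4))
M=yawR(np.radians(35.4));plan([.3945,.189,.12],M)
cv2.imwrite("pics/w10.png",cv2.resize(W["image"],(640,480))[:,:,::-1])
E
```

```text
t: 53.65
tool_pos: [0.4965, 0.2054, 0.1147]
tool_rot: [-0.802, 2.506, 0.216]
contact_force: [0.1, -1.3, 0.8]
opening: 0.0855
grip_force: 0.0
t: 54.65
tool_pos: [0.4886, 0.1995, 0.1313]
tool_rot: [-0.953, 2.984, 0.003]
contact_force: [0.4, -0.5, 0.3]
opening: 0.0422
grip_force: 0.0
[0.48888664 0.19966915 0.13155682]
-0.025 dark [326. 390.] [16. 65.] 90.0 -0.0255 -0.0001
-0.025 dark [324. 389.] [159.  43.] -0.0 -0.0259 -0.0008
-0.078 dark [318. 320.] [17. 69.] 90.0 -0.0808 -0.0051
-0.078 dark [390. 324.] [43. 30.] 90.0 -0.0787 0.0429
-0.078 dark [254. 324.] [43. 17.] 90.0 -0.0785 -0.0481
offset [83.2, 46.1, 10.7] rot [0.007, 0.008, 1.572] dist 96.0 deg 90.0
```

View pics/w10.png

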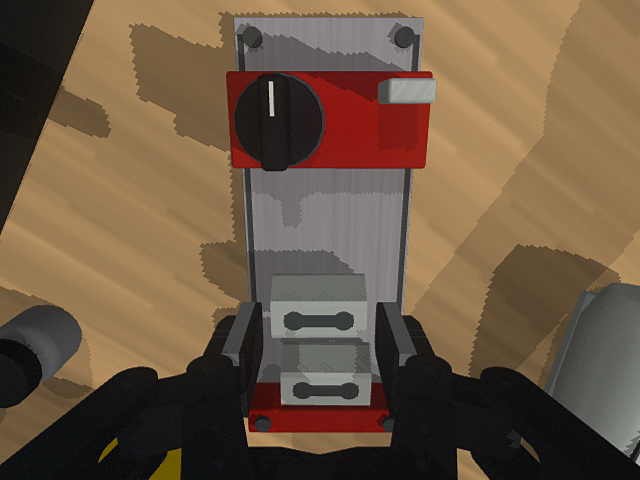

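```bash
python3 -m handwheel '[{"gripper":0,"offset":[20,12,0],"rotation":[0,0,0.18]},{"gripper":0,"offset":[40,23,0],"rotation":[0,0,0.36]},{"gripper":0,"offset":[60,34,0],"rotation":[0,0,0.54]},{"gripper":0,"offset":[84,46,5],"rotation":[0,0,0.72]},{"gripper":0,"offset":[84,46,5],"rotation":[0,0,0.9]},{"gripper":0,"offset":[84,46,5],"rotation":[0,0,1.08]},{"gripper":0,"offset":[84,46,5],"rotation":[0,0,1.26]},{"gripper":0,"offset":[84,46,5],"rotation":[0,0,1.44]}]' 40
python3 - <<'E'
from h import *
plan([.3930,.189,.040],yawR(np.radians(35.4)))
W=ctrl.get_image("wrist");h=cv2.cvtColor(W["image"],cv2.COLOR_RGB2HSV)
u,v=proj(W,[.393,.189,.084]).astype(int);print(u,v)
m=(h[...,1]<60)&(h[...,2]>110);m2=np.zeros_like(m);m2[v-50:v+30,u-22:u+22]=m[v-50:v+30,u-22:u+22]
for r,a,c in blobs(m2): print(r,a,onz(W,*r[0],.084))
E
```

```text
t: 55.75
tool_pos: [0.394, 0.1886, 0.1257]
tool_rot: [1.26, 2.872, 0.012]
contact_force: [0.6, -0.3, -0.5]
opening: 0.043
grip_force: 0.0
offset [1.2, -1.3, 85.7] rot [0.009, 0.001, 0.126] dist 86.0 deg 7.2
317 256
((314.3399963378906, 248.6199951171875), (20.36467742919922, 57.13422775268555), 8.130102157592773) 786.5 [0.38858092 0.19143878 0.084     ]
```

```bash
python3 -m handwheel '[{"gripper":0,"offset":[1,-1,20],"rotation":[0,0,0.13]},{"gripper":0,"offset":[1,-1,45],"rotation":[0,0,0.13]},{"gripper":0,"offset":[1,-1,70],"rotation":[0,0,0.13]},{"gripper":0,"offset":[1,-1,83],"rotation":[0,0,0.13]},{"gripper":0,"offset":[1,-1,83],"rotation":[0,0,0.13]},{"gripper":1,"offset":[1,-1,83],"rotation":[0,0,0.13]},{"gripper":1,"offset":[1,-1,83],"rotation":[0,0,0.13]},{"gripper":1,"offset":[1,-1,83],"rotation":[0,0,0.13]}]' 40; python3 -m handwheel '[{"gripper":1,"offset":[0,0,0],"rotation":[0,0,0]},{"gripper":1,"offset":[0,10,0],"rotation":[0,0,0]},{"gripper":1,"offset":[0,20,0],"rotation":[0,0,0]},{"gripper":1,"offset":[0,30,0],"rotation":[0,0,0]},{"gripper":1,"offset":[0,40,0],"rotation":[0,0,0]},{"gripper":1,"offset":[0,50,0],"rotation":[0,0,0]},{"gripper":1,"offset":[0,60,0],"rotation":[0,0,0]},{"gripper":1,"offset":[0,66,0],"rotation":[0,0,0]}]' 60; python3 -c "
from h import *
p,M,o=state();print((p-F)@fx+.044,(p-F)@fy)"
```

```text
t: 56.8
tool_pos: [0.3938, 0.1891, 0.0438]
tool_rot: [1.435, 2.789, 0.011]
contact_force: [-3.4, -2.1, 5.8]
opening: 0.0111
grip_force: 41.4
t: 57.8
tool_pos: [0.4475, 0.2272, 0.0438]
tool_rot: [1.435, 2.789, 0.01]
contact_force: [-3.9, -3.9, 6.1]
opening: 0.0102
grip_force: 62.1
-0.11183188705249626 0.04123981262113964
```

```bash
python3 -m handwheel '[{"gripper":1,"offset":[0,2,0],"rotation":[0,0,0]},{"gripper":1,"offset":[0,4,0],"rotation":[0,0,0]},{"gripper":1,"offset":[0,6,0],"rotation":[0,0,0]},{"gripper":1,"offset":[0,8,0],"rotation":[0,0,0]},{"gripper":1,"offset":[0,10,0],"rotation":[0,0,0]},{"gripper":1,"offset":[0,11,0],"rotation":[0,0,0]},{"gripper":1,"offset":[0,12,0],"rotation":[0,0,0]},{"gripper":1,"offset":[0,12,0],"rotation":[0,0,0]}]'; python3 -c "
from h import *
p,M,o=state();print((p-F)@fx+.044,(p-F)@fy)"
```

```text
t: 58.8
tool_pos: [0.4565, 0.2337, 0.0438]
tool_rot: [1.436, 2.789, 0.008]
contact_force: [-4.4, -5.3, 7.3]
opening: 0.01
grip_force: 62.3
-0.10073686944466793 0.0412490455994251
```

```bash
python3 -m handwheel '[{"gripper":1,"offset":[0,0.5,0],"rotation":[0,0,0]},{"gripper":1,"offset":[0,1,0],"rotation":[0,0,0]},{"gripper":1,"offset":[0,1.5,0],"rotation":[0,0,0]},{"gripper":1,"offset":[0,2,0],"rotation":[0,0,0]},{"gripper":1,"offset":[0,2.5,0],"rotation":[0,0,0]},{"gripper":1,"offset":[0,3,0],"rotation":[0,0,0]},{"gripper":1,"offset":[0,3,0],"rotation":[0,0,0]},{"gripper":1,"offset":[0,3,0],"rotation":[0,0,0]}]'; python3 -c "
from h import *
p,M,o=state();print((p-F)@fx+.044,(p-F)@fy)"
```

```text
t: 59.8
tool_pos: [0.4588, 0.2353, 0.0438]
tool_rot: [1.436, 2.79, 0.007]
contact_force: [-4.0, -5.2, 7.2]
opening: 0.0101
grip_force: 62.3
-0.09797425946940243 0.04124611596306207
```

```bash
python3 -m handwheel '[{"gripper":1,"offset":[0,0.5,0],"rotation":[0,0,0]},{"gripper":1,"offset":[0,1,0],"rotation":[0,0,0]},{"gripper":1,"offset":[0,1.5,0],"rotation":[0,0,0]},{"gripper":1,"offset":[0,2,0],"rotation":[0,0,0]},{"gripper":1,"offset":[0,2.5,0],"rotation":[0,0,0]},{"gripper":1,"offset":[0,3,0],"rotation":[0,0,0]},{"gripper":1,"offset":[0,3,0],"rotation":[0,0,0]},{"gripper":1,"offset":[0,3,0],"rotation":[0,0,0]}]'; python3 -c "
from h import *
p,M,o=state();print((p-F)@fx+.044,(p-F)@fy)"
```

```text
t: 60.8
tool_pos: [0.4589, 0.2354, 0.0438]
tool_rot: [1.437, 2.793, -0.003]
contact_force: [-14.1, -11.4, 16.2]
opening: 0.01
grip_force: 63.4
-0.09784643748777637 0.041259826829909786
```

```bash
python3 -m handwheel '[{"gripper":1,"offset":[0,-1.5,0],"rotation":[0,0,0]},{"gripper":1,"offset":[0,-2.5,0],"rotation":[0,0,0]},{"gripper":0,"offset":[0,-2.5,0],"rotation":[0,0,0]},{"gripper":0,"offset":[0,-2.5,0],"rotation":[0,0,0]},{"gripper":0,"offset":[0,-2.5,0],"rotation":[0,0,0]},{"gripper":0,"offset":[0,-2.5,-40],"rotation":[0,0,0]},{"gripper":0,"offset":[0,-2.5,-90],"rotation":[0,0,0]},{"gripper":0,"offset":[0,-2.5,-90],"rotation":[0,0,0]}]'; python3 -c "
from h import *
plan([.5115,.1888,.13],yawR(np.radians(125.4)))"
```

```text
t: 61.8
tool_pos: [0.4624, 0.2374, 0.1385]
tool_rot: [1.433, 2.783, 0.023]
contact_force: [0.5, -0.1, 0.4]
opening: 0.0426
grip_force: 0.0
offset [-68.1, 11.5, 9.0] rot [0.012, 0.017, -1.569] dist 70.0 deg 89.9
```

```bash
python3 -m handwheel '[{"gripper":0,"offset":[-9,2,0],"rotation":[0,0,-0.18]},{"gripper":0,"offset":[-18,3,0],"rotation":[0,0,-0.36]},{"gripper":0,"offset":[-27,5,0],"rotation":[0,0,-0.54]},{"gripper":0,"offset":[-36,6,0],"rotation":[0,0,-0.72]},{"gripper":0,"offset":[-45,8,0],"rotation":[0,0,-0.9]},{"gripper":0,"offset":[-54,10,0],"rotation":[0,0,-1.08]},{"gripper":0,"offset":[-68,11.5,5],"rotation":[0,0,-1.26]},{"gripper":0,"offset":[-68,11.5,9],"rotation":[0,0,-1.44]}]'
python3 - <<'E'
from h import *
W=ctrl.get_image("wrist");g=W["image"];h=cv2.cvtColor(g,cv2.COLOR_RGB2HSV)
u,v=proj(W,[.5115,.1888,.088]).astype(int);print(u,v)
m=(h[...,1]<60)&(h[...,2]>150);m2=np.zeros_like(m);m2[v-90:v+30,u-25:u+25]=m[v-90:v+30,u-25:u+25]
for r,a,c in blobs(m2): X=onz(W,*r[0],.088)-F;print(r,X@fx,X@fy,X+F)
K=np.array([.5115,.1888,.088])-F;print(K@fx,K@fy)
for xx in(-.024,-.073):
    u,v=proj(W,fp(xx,0,.044)).astype(int);print(u,v)
plan([.5115,.1888,.0425],yawR(np.radians(125.4)))
E
```

```text
t: 62.8
tool_pos: [0.5078, 0.1868, 0.1228]
tool_rot: [-0.767, 3.04, 0.004]
contact_force: [-0.6, 0.9, 1.0]
opening: 0.0428
grip_force: 0.0
318 270
((313.11572265625, 249.117919921875), (28.28303337097168, 3.502338409423828), 82.40535736083984) -0.13811281385419982 -0.02841763419837213 [0.50228221 0.18072984 0.088     ]
-0.1259242449386002 -0.027179119497206652
376 385
370 321
offset [-4.2, -0.6, 79.6] rot [0.001, 0.006, -0.12] dist 80.0 deg 6.9
```

```bash
python3 -m handwheel '[{"gripper":0,"offset":[-4,-0.6,20],"rotation":[0,0,-0.12]},{"gripper":0,"offset":[-4,-0.6,45],"rotation":[0,0,-0.12]},{"gripper":0,"offset":[-4,-0.6,65],"rotation":[0,0,-0.12]},{"gripper":0,"offset":[-4,-0.6,79],"rotation":[0,0,-0.12]},{"gripper":0,"offset":[-4,-0.6,79],"rotation":[0,0,-0.12]},{"gripper":1,"offset":[-4,-0.6,79],"rotation":[0,0,-0.12]},{"gripper":1,"offset":[-4,-0.6,79],"rotation":[0,0,-0.12]},{"gripper":1,"offset":[-4,-0.6,79],"rotation":[0,0,-0.12]}]' 40; python3 -m handwheel '[{"gripper":1,"offset":[0,0,0],"rotation":[0,0,0.17]},{"gripper":1,"offset":[0,0,0],"rotation":[0,0,0.34]},{"gripper":1,"offset":[0,0,0],"rotation":[0,0,0.51]},{"gripper":1,"offset":[0,0,0],"rotation":[0,0,0.68]},{"gripper":1,"offset":[0,0,0],"rotation":[0,0,0.85]},{"gripper":1,"offset":[0,0,0],"rotation":[0,0,1.02]},{"gripper":1,"offset":[0,0,0],"rotation":[0,0,1.19]},{"gripper":1,"offset":[0,0,0],"rotation":[0,0,1.36]}]'; python3 -m handwheel '[{"gripper":1,"offset":[0,0,0],"rotation":[0,0,0.06]},{"gripper":1,"offset":[0,0,0],"rotation":[0,0,0.12]},{"gripper":1,"offset":[0,0,0],"rotation":[0,0,0.17]},{"gripper":1,"offset":[0,0,0],"rotation":[0,0,0.2]},{"gripper":1,"offset":[0,0,0],"rotation":[0,0,0.2]},{"gripper":1,"offset":[0,0,0],"rotation":[0,0,0.2]},{"gripper":1,"offset":[0,0,0],"rotation":[0,0,0.2]},{"gripper":1,"offset":[0,0,0],"rotation":[0,0,0.2]}]';python3 -c "
from h import *
p,M,o=state();print(o['wrist_torque'],np.degrees(np.arctan2(M[1,1],M[0,1])))"
```

```text
t: 63.85
tool_pos: [0.5135, 0.1888, 0.0466]
tool_rot: [-0.939, 2.987, 0.001]
contact_force: [2.0, -2.3, 2.1]
opening: 0.0127
grip_force: 43.7
t: 64.85
tool_pos: [0.5135, 0.1869, 0.0466]
tool_rot: [1.156, 2.912, 0.005]
contact_force: [0.2, -9.7, 5.2]
opening: 0.0129
grip_force: 44.0
t: 65.85
tool_pos: [0.5133, 0.1868, 0.0466]
tool_rot: [1.429, 2.788, 0.005]
contact_force: [-0.6, -9.1, 4.8]
opening: 0.0124
grip_force: 50.9
[-1.59774609  0.08260006  0.93694231] 35.720550948274656
```

```bash
python3 -m handwheel '[{"gripper":1,"offset":[0,0,0],"rotation":[0,0,-0.05]},{"gripper":0,"offset":[0,0,0],"rotation":[0,0,-0.05]},{"gripper":0,"offset":[0,0,0],"rotation":[0,0,-0.05]},{"gripper":0,"offset":[0,0,0],"rotation":[0,0,-0.05]},{"gripper":0,"offset":[0,0,-30],"rotation":[0,0,-0.05]},{"gripper":0,"offset":[0,0,-80],"rotation":[0,0,-0.05]},{"gripper":0,"offset":[0,0,-130],"rotation":[0,0,-0.05]},{"gripper":0,"offset":[-20,0,-180],"rotation":[0,0,-0.05]}]';python3 -m handwheel '[{"gripper":0,"offset":[0,0,0],"rotation":[0,0,0]},{"gripper":0,"offset":[0,0,0],"rotation":[0,0,0]},{"gripper":0,"offset":[0,0,0],"rotation":[0,0,0]},{"gripper":0,"offset":[0,0,0],"rotation":[0,0,0]},{"gripper":0,"offset":[0,0,0],"rotation":[0,0,0]},{"gripper":0,"offset":[0,0,0],"rotation":[0,0,0]},{"gripper":0,"offset":[0,0,0],"rotation":[0,0,0]},{"gripper":0,"offset":[0,0,0],"rotation":[0,0,0]}]';python3 - <<'E'
from h import *
W=ctrl.get_image("wrist");g=cv2.cvtColor(W["image"],cv2.COLOR_RGB2GRAY)
cv2.imwrite("pics/w11.png",W["image"][:,:,::-1])
for xx in(-.024,-.073):
    u,v=proj(W,fp(xx,0,.044)).astype(int)
    for r,a,c in blobs(g[v-45:v+45,u-14:u+14]<75,60):
        q=np.array(r[0])+[u-14,v-45];X=onz(W,*q,.054)-F;print(xx,q.round(),np.round(r[1]),round(r[2],1),(X@fx).round(4),(X@fy).round(4))
E
```

```text
t: 66.85
tool_pos: [0.522, 0.1728, 0.2267]
tool_rot: [1.363, 2.826, 0.012]
contact_force: [0.0, -0.8, -0.1]
opening: 0.043
grip_force: 0.0
t: 67.85
tool_pos: [0.5226, 0.1721, 0.2253]
tool_rot: [1.366, 2.824, 0.011]
contact_force: [0.0, -0.4, 0.8]
opening: 0.0428
grip_force: 0.0
-0.024 [445. 155.] [16. 58.] 8.1 -0.0248 0.0003
-0.073 [385. 159.] [16. 57.] 5.6 -0.0735 -0.0049
```

View pics/w11.png

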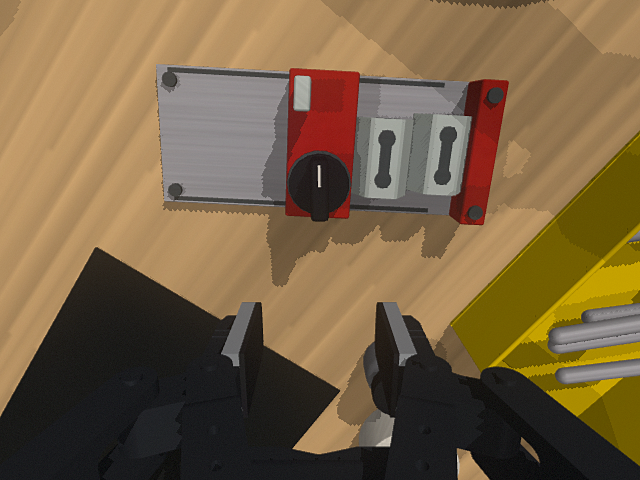

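The picture shows both blocks between fence and jaw, slots up at px (445,155) and (385,159), or x = -25 and -73.5 mm. The knob bar at (319,185) is fully turned, so I'm handing in.

```bash
python3 -c "
from station import ctrl
print(ctrl.finish_job())"
```

```text
the job is handed in; nothing more can be done
None
```

I handed the job in at about 68 s; no verdict came back. Both blocks found on the mat are held between fence and jaw with their slots up, and the knob is tight to its stop. I moved nothing else on the bench.

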